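# Empty the offcut tray and reload it with bridges

### The job

Turn the parts tray over to the next batch: press the scrap bin's sprung lever down until it catches and the flap stays open, tip the offcuts off the tray into the bin, and set the empty tray on its sloped stand, handle at the low end. Then lift the lever so that the bin shuts again, and lay every ukulele bridge that is on the bench flat in the tray, none on top of another. Leave the glue jar, sanding block, screwdriver and brush where they are.

Things in the scene. Friction and masses are not known exactly. Their poses are not given: they have to be found in the camera images.
- bin: fixed plywood scrap bin, 190 (x) x 212 (y) x 100 mm high, walls and floor 6 mm, open top under an aluminium flap hinged along the far (+x) top edge; origin under its centre, x points away from the robot. The lever runs outside the -y wall (grey bracket, 18 mm), from a pivot at (50, -145, 75) mm toward the robot (-x)
- bin_mouth (a point): centre of the bin's mouth, at rim height 100 mm
- bin_lever (a joint): lever angle (rad): 0 sprung up, 0.5 at its stop. About 3 N on the pad starts it, 8 N at the most; a detent catches it past 0.45 (press on to 0.48 or more) and then holds it at 0.47; let go earlier, it springs back up. Lifting the pad with about 8 N, to below 0.4, frees it and it springs up
- lever_pad (a point): centre of the top face of the lever's black rubber pad (50 x 42 mm, 14 mm thick), 165 mm from the pivot; about 140 mm above the bench with the lever up, 63 mm with it held down; moves on an arc about the pivot's horizontal axis
- bin_flap (a joint): opening of the bin's flap (rad), driven by the lever: 0 shut, 1.7 held open (upright, leaning a little back beyond the far edge, its top 280 mm above the bench)
- tray: loose aluminium scoop tray, 0.2 kg: pan 170 (x) x 130 (y) mm, floor and walls 4 mm thick, side walls 22 mm and rear (-x) wall 38 mm high over the underside, front (+x) edge open, wooden handle behind. Origin under the pan's centre, x from handle to open lip, z up. Offcuts slide on its floor at a slope of 18 to 27 degrees
- tray_grip (a point): middle of the tray's handle, a bar 70 mm long along x, 22 mm wide, 24 mm high, at (-120, 0, 34) mm in the tray's frame
- tray_lip (a point): middle of the tray's open front edge, at (85, 0, 4) mm in the tray's frame
- stand: fixed wooden stand with a narrow sloping top 160 mm long (x) x 90 mm wide, rising at 0.21 rad (12 degrees) toward its +x, away from the robot; a strip across the low end, 8 mm high over the top, keeps the tray from sliding off. Origin at the centre of its underside
- stand_rest (a point): point on the stand's sloping top, 70 mm above the bench, where the centre of the tray's underside belongs (the tray's rear wall then stands 3.5 mm uphill of the strip)
- offcut1: loose block of light wood on the tray, 60 x 40 x 28 mm, 40 g, origin at the centre of its underside; may be absent
- offcut2: loose block of light wood on the tray, 60 x 36 x 28 mm, 40 g, origin at the centre of its underside; may be absent
- offcut3: loose block of light wood on the tray, 60 x 38 x 28 mm, 40 g, origin at the centre of its underside; may be absent
- offcut4: loose block of light wood on the tray, 60 x 40 x 28 mm, 40 g, origin at the centre of its underside; may be absent
- bridge1: loose dark ukulele bridge on the bench, 50 g: 100 mm long (x), 30 mm wide (y), ends 10 mm thick, the middle 56 mm raised to 18 mm; origin at the centre of its underside; may be absent
- bridge2: loose dark ukulele bridge on the bench, 50 g: 100 mm long (x), 30 mm wide (y), ends 10 mm thick, the middle 56 mm raised to 18 mm; origin at the centre of its underside; may be absent
- bridge3: loose dark ukulele bridge on the bench, 50 g: 100 mm long (x), 30 mm wide (y), ends 10 mm thick, the middle 56 mm raised to 18 mm; origin at the centre of its underside; may be absent
- bridge4: loose dark ukulele bridge on the bench, 50 g: 100 mm long (x), 30 mm wide (y), ends 10 mm thick, the middle 56 mm raised to 18 mm; origin at the centre of its underside; may be absent
- glue: bystander: jar of glue, 52 mm across, 100 mm high, origin under its centre
- sander: bystander: cork sanding block, 110 x 60 x 26 mm, origin under its centre
- driver: bystander: screwdriver lying on the bench, in front of the robot
- brush: bystander: brush lying on the bench, in front of the robot
Not all that is in view belongs to the job. What is shaped like the offcut1 but blue or turquoise is not meant. What is shaped like the bridge3 but blue is not meant.

How it is judged:
By the outcome, as a careful person would: the job done as asked, in the order asked, and still so for the second after the job is handed in, with the robot touching nothing.
Of bridge1, bridge2, bridge3, bridge4 only 2 to 3 are there at a start; the rules pass over those that are not, and their reading is None.
Of offcut1, offcut2, offcut3, offcut4 only 2 to 4 are there at a start; the rules pass over those that are not, and their reading is None.
At some moment in a run one of bridge1, bridge2, bridge3, bridge4 may be knocked a few centimetres aside while the robot is not near it.
It also fails if it takes over 210 s, if anything falls off the work surface, if the arm or the gripper's body presses on something with over 40 N, if the wrist force passes 120 N, or if a joint passes its speed limit or range.

### The arm

A 6-joint arm with a two-finger parallel gripper is mounted at the origin on the work surface. World frame = base frame: x ahead of the robot, y to its left, z up, the work surface at z = 0. Lengths are in m, angles in rad, forces in N, time in s.
With the tool pointing down it reaches from about 0.3 to 0.775 m from the base axis. Payload 14.6 kg.
Tool frame: the origin (TCP) lies on the centre line of the jaws, within the pads' length; the fingertips stand 19 mm ahead of it and the grasp point (between the pads) is the TCP; z points along the fingers, y is the line along which they close (so a half turn about z gives the same grasp; the last joint's range is limited). The gripper opens to 94 mm and grips with 3 to 60 N. Pads are 16 mm wide; open, the fingers measure 119 mm over their backs; the gripper's body (75 mm by 177 mm) begins 78 mm behind the grasp point.
Start: joints at [-1.191, 0.3, 1.521, -0, 1.321, -0.067], TCP at [0.238, -0.496, 0.224] pointing down, gripper open.
Joint ranges: [-3.03, 3.03], [-0.79, 2.21], [0.23, 2.52], [-1.04, 4.18], [0, 3.07], [-2.55, 2.55]. Speed limits (rad/s): [2.22, 2.22, 2.57, 3.14, 3.14, 3.14].

### API

Orientations are given as [roll, pitch, yaw] about the fixed x, y, z axes, in that order (R = Rz(yaw) Ry(pitch) Rx(roll)).
In Python, from station import get_obs, camera, workorder gives the robot as it stands.
- The arm moves only by the tool play_rows, never from a script. Its argument "motion" is a list that holds one entry, the list of rows, each a list of 7 numbers: the shift along the tool's x, y, z as a fraction of full scale, then the turn, a rotation vector about the tool's x, y, z as a fraction of full scale, then the opening, from -1 (shut) to 1 (fully open). In form: [[[x, y, z, ax, ay, az, grip], ...]]. A call has 1 to 10 rows; each row is the pose to reach, as a shift and turn from the pose commanded when the call began, along the tool's axes at that moment, turning the shorter way round; what a row does not reach only later rows make up. Full scale, the value 1, is 0.25 m for a shift and 2 pi rad for a turn. A row lasts 1/10 s, in which the tool goes at most 50 mm and 8.59 degrees, less where a joint would pass 70% of its speed; a pose out of reach is approached as far as the arm can. A call with a number of a shift or a turn outside -1 to 1 is refused whole. A call with a gripper value outside its range is refused whole. The fingers move at their own pace and stop on an object; "grip_force" is the grip in N (left out, the last holds). Time passes only in rows, so rows that repeat a pose let the fingers close. It gives the time, the measured TCP pose, the force, the opening and the grip force at its end, in the units of the state.
- get_obs(): the state, without advancing time (a new reading comes with each control period).
- camera(name): name is "side" or "top"; returns a dict with "frame" (384x512x3 uint8, red, green, blue), "z_map" (384x512 float32, m along the optical axis (not along the pixel's ray), 0 where there is no reading), "camera_matrix" (3x3 intrinsics, pixels), "T" (4x4, takes a point from camera to world coordinates). Camera axes: x right, y up, looking along -z (the intrinsics and any distortion apply to the point x, -y, -z); pixel columns grow to the right and rows downward; lengths in m; the calibration is good to about 2 mm. A picture is of the moment at which its call begins.
- workorder.hand_in(): hands the job in; it is judged then, once.
The state is a dict: "time_s": time; "qpos": joint angles; "joint_vel": joint speeds; "tau": joint torques, N m; "ee_pos": TCP position; "eef_rot": TCP orientation; "force": force on the tool from outside, world axes, zero at the start; "moment": the same for the moment, N m; "grip_width": finger opening in m; "grip_force": force on a finger pad.
Only numpy, scipy, OpenCV 4.12 (cv2) and the standard library are available. Lean on these libraries where they do the work, as an engineer would, in place of code of your own. Each camera call takes 0.05 s, during which the arm holds its last target. There are 200 camera calls.

## Working session

There is one attempt and no reset: what is moved stays moved. The work goes in short steps, Python scripts to look and compute and a tool call to move; the robot and the scene stay as the last step left them, time stands still between calls to the robot, and variables do not carry over. Pictures are saved under pics/ and viewed, at most 14 in all, crops included, and the job is handed in when it is done.

Besides the shell and the picture viewer there is one more tool, called after "Call:" in YAML: its name, and indented under it one key for each argument. play_rows: Moves the arm, as the interface text tells. Its arguments: {"type":"object","properties":{"motion":{"type":"array"},"grip_force":{"type":"number"}},"required":["motion"]}

```bash
ls; mkdir -p pics; cat > h.py <<'E'
import numpy as np, cv2
from station import get_obs, camera
def world(c):
    z=c["z_map"]; K=c["camera_matrix"]; T=c["T"]
    v,u=np.mgrid[:z.shape[0],:z.shape[1]]
    x=(u-K[0,2])/K[0,0]*z; y=(v-K[1,2])/K[1,1]*z
    P=np.stack([x,-y,-z,np.ones_like(z)],-1)@T.T
    P=P[...,:3]; P[z==0]=np.nan
    return P
def save(c,n,s=1.5,crop=None):
    f=c["frame"][...,::-1]
    if crop: f=f[crop[1]:crop[3],crop[0]:crop[2]]
    cv2.imwrite("pics/"+n,cv2.resize(f,None,fx=s,fy=s,interpolation=cv2.INTER_CUBIC))
E
python3 - <<'E'
from h import *
o=get_obs(); print(o)
for n in("top","side"):
    c=camera(n); save(c,n+"0.png"); np.savez("/tmp/"+n,**c); print(n,c["T"].round(3),c["camera_matrix"].round(1),[k for k in c])
E
```

```text
pics
{'time_s': 0.0, 'qpos': array([-1.19060448e+00,  3.00454427e-01,  1.52159771e+00, -2.92185666e-06,
        1.32071325e+00, -6.66320523e-02]), 'joint_vel': array([-0.00078946, -0.0004145 , -0.00136014,  0.00027479,  0.00074837,
        0.0024715 ]), 'tau': array([ 6.79609893e-04, -5.31806552e+01, -3.52736378e+01,  7.09151826e-02,
        2.43266195e-02, -1.25912952e-04]), 'ee_pos': array([ 0.23754424, -0.49577856,  0.22388843]), 'eef_rot': array([-3.14042233e+00, -7.52604050e-05,  4.46824576e-01]), 'force': array([-0.04938435, -0.56237307, -0.21576348]), 'moment': array([ 0.00247089, -0.01059476,  0.05769219]), 'grip_force': 0.0, 'grip_width': 0.09367648413889208}
top [[ 0.019  0.986 -0.163  0.361]
 [-1.     0.02   0.003  0.003]
 [ 0.006  0.163  0.987  1.347]
 [ 0.     0.     0.     1.   ]] [[430.8   0.  256.2]
 [  0.  430.8 193.1]
 [  0.    0.    1. ]] ['frame', 'z_map', 'camera_matrix', 'T']
side [[-0.882  0.236 -0.407  0.065]
 [-0.47  -0.448  0.76   1.007]
 [-0.003  0.862  0.507  0.752]
 [ 0.     0.     0.     1.   ]] [[363.9   0.  262.4]
 [  0.  363.9 195.5]
 [  0.    0.    1. ]] ['frame', 'z_map', 'camera_matrix', 'T']
```

View pics/top0.png

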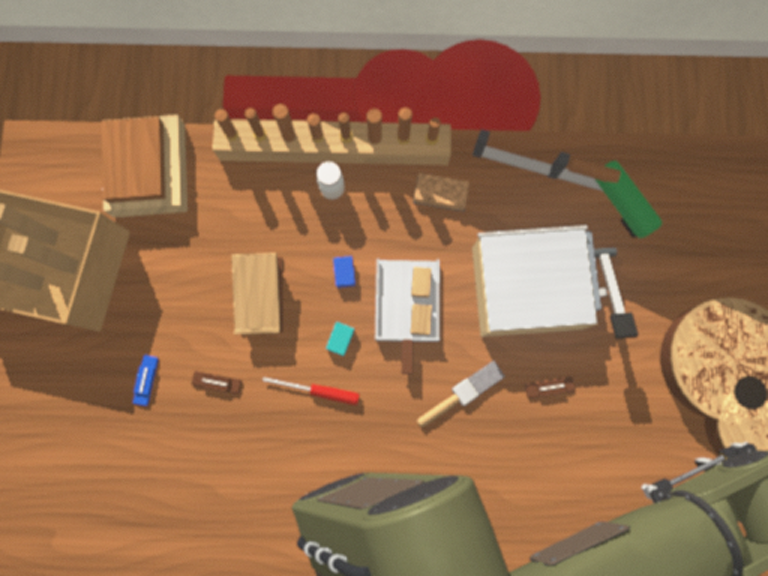

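View pics/side0.png

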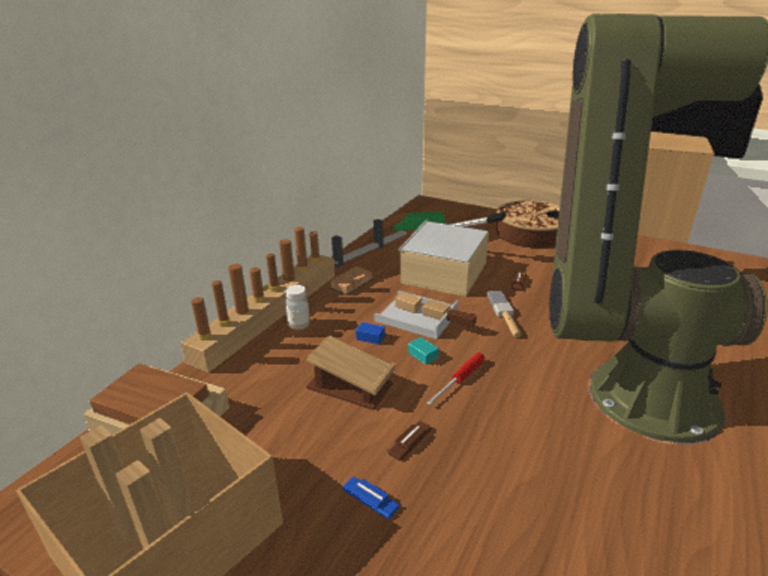

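The top view shows the tray at (408,300) with two offcuts, the bin at (537,280) and the lever pad at (623,325). The stand is at (256,292), and the brown bridges are at (217,384) and (551,386). The blue and turquoise pieces are decoys. I'll measure them next.

```bash
cat >> h.py <<'E'
def rect(P,m):
    q=P[m][:,:2].astype(np.float32); q=q[np.isfinite(q).all(1)]
    (c,s,a)=cv2.minAreaRect(q*1000); return np.round(c,1),np.round(s,1),round(a,1),len(q),np.nanmedian(P[m][:,2]).round(4)
def box(P,u0,v0,u1,v1,z0,z1):   # in 1.5x pixels
    m=np.zeros(P.shape[:2],bool); m[int(v0/1.5):int(v1/1.5),int(u0/1.5):int(u1/1.5)]=1
    return m&(P[...,2]>z0)&(P[...,2]<z1)
E
python3 - <<'E'
from h import *
c=dict(np.load("/tmp/top.npz")); P=world(c); s=dict(np.load("/tmp/side.npz")); S=world(s)
print("bench z",np.nanmedian(P[270:300,100:180,2]))
for n,b in dict(bin=(465,215,600,345,.085,.12),pad=(608,305,642,345,.09,.2),lever=(598,245,640,345,.06,.2),tray_all=(365,250,450,350,.015,.06),tray_floor=(378,262,440,340,.001,.012),handle=(398,342,420,380,.02,.06),off=(408,262,436,336,.025,.045),stand=(225,245,285,340,.03,.13),b1=(185,365,250,402,.005,.03),b1top=(185,365,250,402,.015,.03),b2=(520,370,582,405,.005,.03),b2top=(520,370,582,405,.0145,.03),glue=(312,155,348,205,.08,.12),sander=(410,170,472,212,.015,.04),brush=(412,355,506,430,.006,.05),driver=(260,370,364,408,.005,.04)).items():
    m=box(P,*b); print(n,*rect(P,m))
m=box(P,225,245,285,340,.03,.13); q=P[m]; A=np.c_[q[:,:2],np.ones(len(q))]
print("stand plane",np.linalg.lstsq(A,q[:,2],rcond=None)[0])
m=box(P,602,245,640,345,.06,.2); q=P[m]; 
for i in np.argsort(q[:,0])[::8]: print(q[i].round(3))
E
```

```text
bench z -0.000856466171302861
bin [ 596.4 -311.6] [196.5 240.4] 5.2 4906 0.1051
pad [ 511.  -451.1] [68.2 42.7] 6.3 310 0.1386
lever [ 569.8 -444.1] [187.1  52.3] 3.6 662 0.117
tray_all [551.5 -47.9] [187.3 129.1] 0.3 801 0.0306
tray_floor [565.5 -47.7] [121.8 164.2] 89.4 1194 0.0041
handle [438.8 -48.7] [63.4 21.4] 0.3 159 0.0453
off [558.7 -77. ] [ 40.  138.1] 88.7 483 0.0314
stand [560.1 258.9] [157.9  91.3] 3.4 1604 0.0652
b1 [390.5 341.8] [ 58. 128.] 1.1 328 0.0137
b1top [383.2 340.1] [55.8 29.2] 79.0 132 0.018
b2 [ 388.  -340.9] [120.1  67.4] 88.7 334 0.015
b2top [ 385.4 -340.7] [29.3 78.3] 10.3 176 0.0186
glue [802.  116.9] [44.1 42.8] 3.6 193 0.0984
sander [ 795.9 -117.8] [109.5  61.5] 80.6 633 0.0251
brush [ 376.4 -153.6] [143.5 192.8] 1.1 698 0.0176
driver [376.  148.2] [ 76.1 200. ] 1.1 358 0.0206
stand plane [ 0.19041019  0.01606703 -0.04516882]
[ 0.476 -0.437  0.139]
[ 0.479 -0.453  0.142]
[ 0.48  -0.476  0.134]
[ 0.481 -0.467  0.149]
[ 0.482 -0.476  0.141]
[ 0.484 -0.462  0.149]
[ 0.484 -0.474  0.145]
[ 0.487 -0.447  0.144]
[ 0.487 -0.435  0.137]
[ 0.489 -0.452  0.145]

[... 794 characters left out ...]
46  0.115]
[ 0.568 -0.433  0.076]
[ 0.569 -0.439  0.087]
[ 0.572 -0.451  0.112]
[ 0.575 -0.451  0.111]
[ 0.576 -0.44   0.117]
[ 0.579 -0.437  0.085]
[ 0.581 -0.444  0.105]
[ 0.585 -0.448  0.103]
[ 0.589 -0.44   0.11 ]
[ 0.594 -0.44   0.103]
[ 0.597 -0.443  0.103]
[ 0.6   -0.438  0.101]
[ 0.604 -0.448  0.099]
[ 0.607 -0.434  0.095]
[ 0.612 -0.448  0.1  ]
[ 0.616 -0.449  0.096]
[ 0.62  -0.448  0.092]
[ 0.623 -0.436  0.091]
[ 0.628 -0.441  0.095]
[ 0.632 -0.443  0.091]
[ 0.636 -0.438  0.088]
[ 0.64  -0.443  0.081]
[ 0.646 -0.439  0.085]
[ 0.649 -0.459  0.073]
[ 0.651 -0.452  0.076]
[ 0.653 -0.45   0.082]
[ 0.655 -0.457  0.086]
[ 0.658 -0.452  0.085]
[ 0.659 -0.45   0.08 ]
[ 0.662 -0.456  0.083]
```

```bash
cat >> h.py <<'E'
from scipy.spatial.transform import Rotation as Ro
def tool(tilt,az,yaw):
    """tool z = down tilted by `tilt` toward azimuth `az`; at tilt 0 tool x has heading yaw"""
    return Ro.from_rotvec(np.array([np.sin(az),-np.cos(az),0])*tilt)*Ro.from_euler("xyz",[np.pi,0,yaw])
def plan(*targets):
    o=get_obs(); p=o["ee_pos"]; R=Ro.from_euler("xyz",o["eef_rot"])
    for t,Q in targets:
        d=R.inv().apply(np.array(t)-p)/.25; w=(R.inv()*Q).as_rotvec()/(2*np.pi)
        print(np.round(np.r_[d,w],4).tolist(), "mm",round(np.linalg.norm(d)*250),"deg",round(np.linalg.norm(w)*360,1))
E
python3 - <<'E'
from h import *
c=dict(np.load("/tmp/top.npz")); P=world(c)
print(rect(P,box(P,465,215,594,345,.098,.115)))
m=box(P,225,245,285,340,.03,.13); q=P[m]; 
for a in range(3):
    A=np.c_[q[:,:2],np.ones(len(q))]; k=np.linalg.lstsq(A,q[:,2],rcond=None)[0]; r=q[:,2]-A@k; q=q[abs(r)<1.5*abs(r).std()]
    print(k,r.std(),rect(P,m)) 
m=box(P,480,225,590,335,.098,.115); q=P[m]
# front edge of flap / rear edge fits in columns
for u in (325,345,365,385):
    col=P[150:225,u]; g=(col[:,2]>.095); print(u,col[g][[0,-1]].round(3))
for v in (165,185,205):
    row=P[v,310:405]; g=(row[:,2]>.095); print(v,row[g][[0,-1]].round(3))
plan(((.498,-.461,.2),tool(0,0,1.636)))
E
```

```text
(array([ 595.3, -299.6]), array([196.5, 216.3]), 5.2, 4683, np.float64(0.1052))
[ 0.19041019  0.01606703 -0.04516882] 0.003862719009825876 (array([560.1, 258.9]), array([157.9,  91.3]), 3.4, 1604, np.float64(0.0652))
[ 0.19848652  0.01227342 -0.04874007] 0.0020779422512461772 (array([560.1, 258.9]), array([157.9,  91.3]), 3.4, 1604, np.float64(0.0652))
[ 0.19937795  0.01337575 -0.049557  ] 0.0009722691902970581 (array([560.1, 258.9]), array([157.9,  91.3]), 3.4, 1604, np.float64(0.0652))
325 [[ 0.682 -0.202  0.106]
 [ 0.495 -0.202  0.098]]
345 [[ 0.688 -0.26   0.111]
 [ 0.493 -0.26   0.1  ]]
365 [[ 0.694 -0.321  0.105]
 [ 0.5   -0.317  0.102]]
385 [[ 0.701 -0.381  0.104]
 [ 0.504 -0.376  0.101]]
165 [[ 0.657 -0.188  0.095]
 [ 0.657 -0.395  0.111]]
185 [[ 0.596 -0.194  0.097]
 [ 0.598 -0.401  0.107]]
205 [[ 0.536 -0.199  0.101]
 [ 0.539 -0.407  0.108]]
[0.9997, 0.3246, 0.0956, -0.0001, -0.0001, -0.1893] mm 264 deg 68.1
```

Call:
play_rows:
  motion:
    - [[0.99,0.325,0.09,0,0,-0.193,-1],[0.99,0.325,0.09,0,0,-0.193,-1],[0.99,0.325,0.09,0,0,-0.193,-1],[0.99,0.325,0.09,0,0,-0.193,-1],[0.99,0.325,0.09,0,0,-0.193,-1],[0.99,0.325,0.09,0,0,-0.193,-1],[0.99,0.325,0.09,0,0,-0.193,-1],[0.99,0.325,0.09,0,0,-0.193,-1],[0.99,0.325,0.09,0,0,-0.193,-1],[0.99,0.325,0.09,0,0,-0.193,-1]]
  grip_force: 30

```text
time_s: 1.1
ee_pos: [0.4958, -0.4623, 0.2017]
eef_rot: [-3.141, -0.0, 1.656]
force: [-0.3, 0.4, 0.3]
grip_width: 0.0172
grip_force: 0.0
```

```bash
python3 - <<'E'
from h import *
o=get_obs(); print(o["qpos"].round(3),o["ee_pos"],o["eef_rot"],o["force"],o["grip_width"])
c=camera("top"); P=world(c); save(c,"top1.png")
plan(((.497,-.461,.165),tool(0,0,1.66)),((.497,-.461,.073),tool(0,0,1.66)))
E
```

```text
[-0.804  0.61   1.131  0.     1.402 -0.889] [ 0.49582991 -0.46231872  0.20169946] [-3.14133244e+00 -3.94179027e-04  1.65558140e+00] [-0.33154538  0.42077473  0.30402167] 0.01715744559728854
[0.0049, 0.0052, 0.1471, -0.0, -0.0, -0.0008] mm 37 deg 0.3
[0.0048, 0.0053, 0.5151, -0.0, -0.0, -0.0008] mm 129 deg 0.3
```

View pics/top1.png

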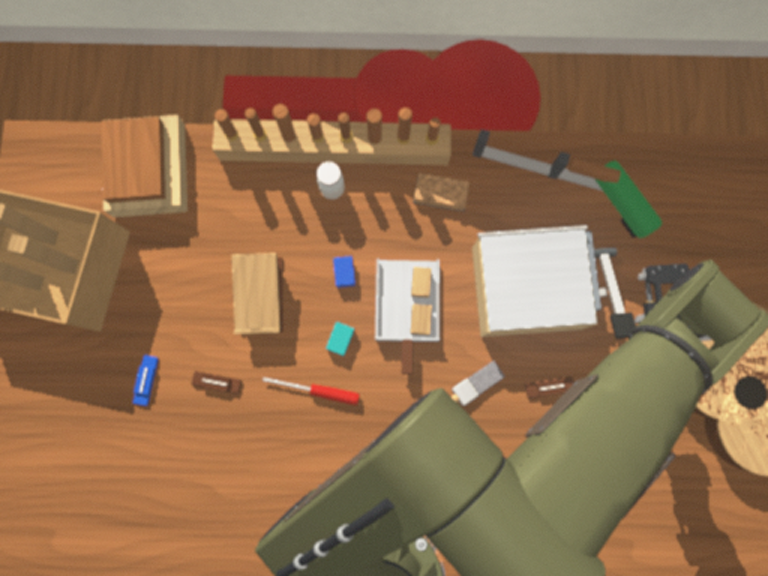

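Pad still up at (623,325), and the gripper stands beside the bin. Pressing now.

Call:
play_rows:
  motion:
    - [[0.005,0.005,0.14,0,0,0,-1],[0.005,0.005,0.2,0,0,0,-1],[0.005,0.005,0.26,0,0,0,-1],[0.005,0.005,0.32,0,0,0,-1],[0.005,0.005,0.38,0,0,0,-1],[0.005,0.005,0.44,0,0,0,-1],[0.005,0.005,0.48,0,0,0,-1],[0.005,0.005,0.49,0,0,0,-1],[0.005,0.005,0.495,0,0,0,-1],[0.005,0.005,0.495,0,0,0,-1]]

```text
time_s: 2.15
ee_pos: [0.497, -0.461, 0.0789]
eef_rot: [-3.141, -0.0, 1.659]
force: [-4.6, 2.3, 4.0]
grip_width: 0.0005
grip_force: 2.4
```

Call:
play_rows:
  motion:
    - [[0,0,0.01,0,0,0,-1],[0,0,0.015,0,0,0,-1],[0,0,0.02,0,0,0,-1],[0,0,0.02,0,0,0,-1]]

```text
time_s: 2.55
ee_pos: [0.4973, -0.4613, 0.0768]
eef_rot: [3.141, 0.001, 1.659]
force: [-11.7, 9.1, 26.4]
grip_width: 0.0008
grip_force: 13.6
```

Call:
play_rows:
  motion:
    - [[0,0,-0.1,0,0,0,-1],[0,0,-0.25,0,0,0,-1],[0,0,-0.4,0,0,0,-1],[0,0,-0.5,0,0,0,-1],[0,0,-0.5,0,0,0,-1]]

```text
time_s: 3.05
ee_pos: [0.4981, -0.4618, 0.2031]
eef_rot: [3.137, 0.005, 1.659]
force: [-0.3, -0.3, -0.2]
grip_width: 0.0006
grip_force: 0.0
```

```bash
python3 - <<'E'
from h import *
c=camera("top"); P=world(c); print("lever pad?",rect(P,box(P,590,240,650,345,.03,.08)),np.nanmax(P[140:235,310:400,2]))
o=get_obs(); print(o["qpos"].round(3),o["ee_pos"])
np.savez("/tmp/top",**c)
Q=tool(.785,0,np.pi)
plan(((.34,-.3,.25),Q),((.34,-.10,.2),Q),((.371,-.0485,.105),Q))
E
```

```text
lever pad? (array([ 568.8, -435. ]), array([195.8,  67. ]), 5.6, 513, np.float64(0.067)) 0.2296415918476873
[-0.802  0.609  1.134  0.     1.395 -0.89 ] [ 0.49756827 -0.4612869   0.2002315 ]
[0.6978, -0.5704, -0.2022, -0.0922, -0.1002, -0.2227] mm 231 deg 94.0
[1.4952, -0.5002, -0.004, -0.0922, -0.1002, -0.2227] mm 394 deg 94.0
[1.6904, -0.3594, 0.3758, -0.0922, -0.1002, -0.2227] mm 442 deg 94.0
```

Call:
play_rows:
  motion:
    - [[0.7,-0.57,-0.2,-0.092,-0.1,-0.2225,1],[0.7,-0.57,-0.2,-0.092,-0.1,-0.2225,1],[0.7,-0.57,-0.2,-0.092,-0.1,-0.2225,1],[0.7,-0.57,-0.2,-0.092,-0.1,-0.2225,1],[0.7,-0.57,-0.2,-0.092,-0.1,-0.2225,1],[0.7,-0.57,-0.2,-0.092,-0.1,-0.2225,1],[0.99,-0.54,-0.2,-0.092,-0.1,-0.2225,1],[0.99,-0.54,-0.2,-0.092,-0.1,-0.2225,1],[0.99,-0.54,-0.2,-0.092,-0.1,-0.2225,1],[0.99,-0.54,-0.2,-0.092,-0.1,-0.2225,1]]

```text
time_s: 4.1
ee_pos: [0.3514, -0.2124, 0.2567]
eef_rot: [3.053, 0.67, 2.875]
force: [0.0, 0.4, 0.2]
grip_width: 0.0766
grip_force: 0.0
```

```bash
python3 - <<'E'
from h import *
o=get_obs(); print(o["qpos"].round(3),o["ee_pos"],o["eef_rot"])
Q=tool(.785,0,np.pi)
plan(((.35,-.12,.2),Q),((.371,-.0485,.105),Q))
E
```

```text
[-0.913 -0.349  2.209  0.618  0.871 -2.555] [ 0.35139406 -0.21239807  0.25668246] [3.05277192 0.669851   2.87522269]
[0.2213, 0.3436, 0.145, -0.0141, -0.0168, -0.0324] mm 108 deg 14.1
[0.4527, 0.6137, 0.4717, -0.0141, -0.0168, -0.0324] mm 224 deg 14.1
```

```bash
cat >> h.py <<'E'
from scipy.optimize import least_squares
def fk(q,p):
    a1,d1,L1,x3,L3,Lt=p; Y=lambda a:Ro.from_euler("y",a); Z=lambda a:Ro.from_euler("z",a)
    R=Z(q[0]); t=R.apply([a1,0,d1]); R=R*Y(q[1]); t=t+R.apply([0,0,L1]); R=R*Y(q[2]); t=t+R.apply([x3,0,L3])
    R=R*Z(q[3])*Y(q[4]); t=t+R.apply([0,0,Lt]); return t,R*Z(q[5]+np.pi/2)
LO=np.array([-3.03,-.79,.23,-1.04,0,-2.55]); HI=np.array([3.03,2.21,2.52,4.18,3.07,2.55])
def fit(D):
    f=lambda p:np.concatenate([fk(q,p)[0]-x for q,x in D])
    s=least_squares(f,[0,.3,.4,0,.4,.2]); return s.x,abs(s.fun).max()
def ik(t,Q,q0,p):
    f=lambda q:np.r_[(fk(q,p)[0]-t)*10,(fk(q,p)[1].inv()*Q).as_rotvec()*3]
    s=least_squares(f,np.clip(q0,LO+.001,HI-.001),bounds=(LO,HI)); return s.x.round(3),round(np.abs(s.fun).max(),4)
E
python3 - <<'E'
from h import *
D=[([-1.1906,.30045,1.5216,0,1.32071,-.06663],(.23754,-.49578,.22389)),([-.804,.610,1.131,0,1.402,-.889],(.49583,-.46232,.2017)),([-.802,.609,1.134,0,1.395,-.89],(.49757,-.46129,.20023)),([-.913,-.349,2.209,.618,.871,-2.555],(.3514,-.2124,.25668))]
p,e=fit(D); print(p.round(4).tolist(),e)
t,R=fk(D[3][0],p); print(R.as_euler("xyz"))
q0=np.array([-.15,.3,2,0,.8,-1.6])
for tilt in (.785,.6,.45,.3):
  for yaw in (0,np.pi):
    Q=tool(tilt,0,yaw); q0[5]=-1.6 if yaw else 1.5
    print(tilt,yaw,ik(np.array([.371,-.0485,.105]),Q,q0,p),ik(np.array([.442,-.0485,.034]),Q,q0,p))
E
```

```text
[-0.226, -0.03, 0.4969, -0.2593, 0.5826, 0.332] 0.03364278341922913
[3.05215385 0.66905964 2.87462284]
0.785 0 (array([-0.338, -0.474,  2.52 ,  0.522,  0.487,  0.835]), np.float64(0.2578)) (array([-0.232, -0.297,  2.52 ,  0.642,  0.278,  0.769]), np.float64(0.2254))
0.785 3.141592653589793 (array([-0.338, -0.474,  2.52 ,  0.522,  0.487, -2.306]), np.float64(0.2578)) (array([-0.232, -0.297,  2.52 ,  0.642,  0.278, -2.373]), np.float64(0.2254))
0.6 0 (array([-0.258, -0.461,  2.507,  0.29 ,  0.529,  1.104]), np.float64(0.0)) (array([-0.188, -0.28 ,  2.49 ,  0.309,  0.355,  1.124]), np.float64(0.0))
0.6 3.141592653589793 (array([-0.258, -0.461,  2.507,  0.29 ,  0.529, -2.037]), np.float64(0.0)) (array([-0.188, -0.28 ,  2.49 ,  0.309,  0.355, -2.017]), np.float64(0.0))
0.45 0 (array([-0.211, -0.369,  2.405,  0.147,  0.67 ,  1.265]), np.float64(0.0)) (array([-0.162, -0.198,  2.384,  0.142,  0.515,  1.301]), np.float64(0.0))
0.45 3.141592653589793 (array([-0.211, -0.369,  2.405,  0.147,  0.67 , -1.877]), np.float64(0.0)) (array([-0.162, -0.198,  2.384,  0.142,  0.515, -1.841]), np.float64(0.0))
0.3 0 (array([-0.176, -0.273,  2.304,  0.071,  0.816,  1.354]), np.float64(0.0)) (array([-0.14 , -0.11 ,  2.277,  0.066,  0.678,  1.386]), np.float64(0.0))
0.3 3.141592653589793 (array([-0.176, -0.273,  2.304,  0.071,  0.816, -1.788]), np.float64(0.0)) (array([-0.14 , -0.11 ,  2.277,  0.066,  0.678, -1.756]), np.float64(0.0))
```

```bash
sed -i 's/a1,d1,L1,x3,L3,Lt=p;/a1,d1,L1,x3,L3,Lt,dy=p;/; s/\[a1,0,d1\]/[a1,dy,d1]/; s/\[0,.3,.4,0,.4,.2\]/[0,.3,.4,0,.4,.2,.03]/' h.py
cat > d.py <<'E'
D=[([-1.1906,.30045,1.5216,0,1.32071,-.06663],(.23754,-.49578,.22389)),([-.804,.610,1.131,0,1.402,-.889],(.49583,-.46232,.2017)),([-.802,.609,1.134,0,1.395,-.89],(.49757,-.46129,.20023)),([-.913,-.349,2.209,.618,.871,-2.555],(.3514,-.2124,.25668))]
E
python3 - <<'E'
from h import *; from d import D
p,e=fit(D); print(p.round(4).tolist(),e)
q0=np.array([-.15,.3,2,0,.8,-1.6])
for tilt in (.785,.6,.45,.3):
  for yaw in (0,np.pi):
    Q=tool(tilt,0,yaw); q0[5]=-1.6 if yaw else 1.5
    print(tilt,yaw,ik(np.array([.371,-.0485,.105]),Q,q0,p),ik(np.array([.442,-.0485,.034]),Q,q0,p))
E
```

```text
[0.0005, 0.2245, 0.424, 0.0436, 0.4477, 0.2519, 0.0366] 0.000436786370896336
0.785 0 (array([-0.417, -0.159,  2.52 ,  1.306,  0.299, -0.039]), np.float64(0.1394)) (array([-0.318,  0.261,  2.43 ,  2.499,  0.378, -1.192]), np.float64(0.0))
0.785 3.141592653589793 (array([-0.3  , -0.231,  2.52 ,  0.773,  0.213, -2.55 ]), np.float64(0.2213)) (array([-0.164,  0.142,  2.35 ,  0.855,  0.008, -2.55 ]), np.float64(0.4394))
0.6 0 (array([-0.366, -0.182,  2.475,  0.64 ,  0.345,  0.653]), np.float64(0.0)) (array([-0.281,  0.212,  2.342,  1.538,  0.157, -0.2  ]), np.float64(0.0))
0.6 3.141592653589793 (array([-0.366, -0.182,  2.475,  0.64 ,  0.345, -2.489]), np.float64(0.0)) (array([-0.234,  0.188,  2.314,  0.789,  0.13 , -2.55 ]), np.float64(0.1385))
0.45 0 (array([-0.321, -0.144,  2.385,  0.297,  0.489,  1.016]), np.float64(0.0)) (array([-0.254,  0.213,  2.259,  0.445,  0.257,  0.909]), np.float64(0.0))
0.45 3.141592653589793 (array([-0.321, -0.144,  2.385,  0.297,  0.489, -2.126]), np.float64(0.0)) (array([-0.254,  0.213,  2.259,  0.445,  0.257, -2.233]), np.float64(0.0))
0.3 0 (array([-0.284, -0.086,  2.293,  0.137,  0.65 ,  1.189]), np.float64(0.0)) (array([-0.23 ,  0.24 ,  2.167,  0.157,  0.446,  1.209]), np.float64(0.0))
0.3 3.141592653589793 (array([-0.284, -0.086,  2.293,  0.137,  0.65 , -1.952]), np.float64(0.0)) (array([-0.23 ,  0.24 ,  2.167,  0.157,  0.446, -1.932]), np.float64(0.0))
```

```bash
python3 - <<'E'
from h import *; from d import D
p,e=fit(D)
g=.35
for yaw in (0,np.pi):
  q=np.array([-.25,.2,2.2,.2,.5,1.1 if yaw==0 else -1.9])
  for n,t,az,pitch in (("pre",(.405,-.0485,.13),0,0),("grasp",(.442,-.0485,.034),0,0),("lift",(.40,-.0485,.22),0,0),("tip0",(.418,-.316,.282),.09,0),("tip",(.418,-.316,.282),.09,-.75),("stand0",(.43,.25,.2),.08,.21),("stand",(.443,.248,.078),.08,.21)):
    r=ik(np.array(t),tool(g+pitch,az,yaw+az),q,p); print(n,r); q=np.array(r[0])
E
```

```text
pre (array([-0.265, -0.075,  2.223,  0.147,  0.661,  1.205]), np.float64(0.0))
grasp (array([-0.238,  0.229,  2.198,  0.218,  0.382,  1.144]), np.float64(0.0))
lift (array([-0.269, -0.232,  2.118,  0.115,  0.92 ,  1.248]), np.float64(0.0))
tip0 (array([-0.852,  0.073,  1.691,  0.304,  1.183,  0.541]), np.float64(0.0))
tip (array([-0.598,  0.389,  1.315, -0.254,  1.747,  0.877]), np.float64(0.0))
stand0 (array([ 0.583, -0.011,  2.035, -0.43 ,  0.661,  2.354]), np.float64(0.0))
stand (array([ 0.54 ,  0.229,  2.103, -0.62 ,  0.377,  2.55 ]), np.float64(0.0655))
pre (array([-0.265, -0.075,  2.223,  0.147,  0.661, -1.936]), np.float64(0.0))
grasp (array([-0.238,  0.229,  2.198,  0.218,  0.382, -1.998]), np.float64(0.0))
lift (array([-0.269, -0.232,  2.118,  0.115,  0.92 , -1.894]), np.float64(0.0))
tip0 (array([-0.832,  0.073,  1.685,  0.278,  1.183, -2.55 ]), np.float64(0.062))
tip (array([-0.598,  0.389,  1.315, -0.254,  1.747, -2.265]), np.float64(0.0))
stand0 (array([ 0.583, -0.011,  2.035, -0.43 ,  0.661, -0.788]), np.float64(0.0))
stand (array([ 0.56 ,  0.237,  2.112, -0.732,  0.376, -0.46 ]), np.float64(0.0))
```

```bash
python3 - <<'E'
from h import *; from d import D
p,e=fit(D)
q=get_obs()["qpos"]
for t,a,az in (((.36,-.12,.22),.35,0),((.405,-.0485,.13),.35,0),((.43,-.278,.277),.35,-.2),((.43,-.278,.277),-.4,-.2)):
    print(ik(np.array(t),tool(a,az,np.pi+az),q,p))
Q=tool(.35,0,np.pi)
plan(((.36,-.12,.22),Q),((.405,-.0485,.13),Q))
E
```

```text
(array([-0.536, -0.283,  2.156,  0.213,  0.975, -2.201]), np.float64(0.0))
(array([-0.265, -0.075,  2.223,  0.147,  0.661, -1.936]), np.float64(0.0))
(array([-0.732,  0.004,  1.774,  0.2  ,  1.067, -2.173]), np.float64(0.0))
(array([-0.575,  0.401,  1.31 , -0.147,  1.803, -1.953]), np.float64(0.0))
[0.1413, 0.3575, 0.1074, -0.0068, 0.0522, -0.0349] mm 100 deg 22.7
[0.2877, 0.6491, 0.478, -0.0068, 0.0522, -0.0349] mm 214 deg 22.7
```

Call:
play_rows:
  motion:
    - [[0.14,0.36,0.107,-0.0068,0.0522,-0.035,1],[0.14,0.36,0.107,-0.0068,0.0522,-0.035,1],[0.14,0.36,0.107,-0.0068,0.0522,-0.035,1],[0.14,0.36,0.107,-0.0068,0.0522,-0.035,1],[0.288,0.649,0.478,-0.0068,0.0522,-0.035,1],[0.288,0.649,0.478,-0.0068,0.0522,-0.035,1],[0.288,0.649,0.478,-0.0068,0.0522,-0.035,1],[0.288,0.649,0.478,-0.0068,0.0522,-0.035,1],[0.288,0.649,0.478,-0.0068,0.0522,-0.035,1]]

```text
time_s: 5.0
ee_pos: [0.4048, -0.0498, 0.1308]
eef_rot: [-3.138, 0.349, -3.138]
force: [-0.4, -0.5, 0.3]
grip_width: 0.0935
grip_force: 0.0
```

```bash
python3 - <<'E'
from h import *
o=get_obs(); print(o["qpos"].round(3),o["ee_pos"],o["eef_rot"])
Q=tool(.35,0,np.pi)
plan(((.442,-.0485,.034),Q))
c=camera("side"); save(c,"side1.png"); c=camera("top"); P=world(c); np.savez("/tmp/top",**c); save(c,"top2.png")
E
```

```text
[-0.267 -0.079  2.222  0.142  0.665 -1.938] [ 0.40482485 -0.0498159   0.1307533 ] [-3.13767687  0.34888868 -3.13778513]
[-0.0075, 0.0063, 0.4145, -0.0004, -0.0002, 0.0006] mm 104 deg 0.3
```

View pics/side1.png

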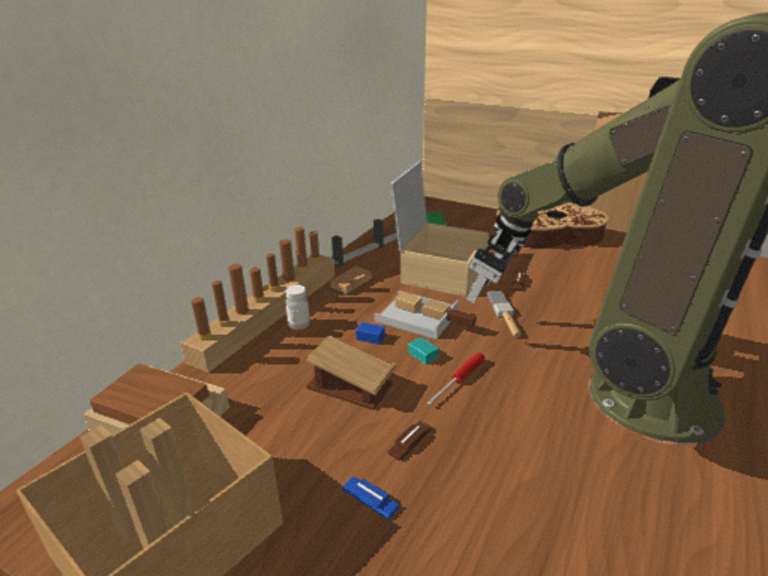

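The side view shows the flap upright behind the bin at (410,200) and the gripper poised over the tray handle at (470,300). I'll descend and grip.

Call:
play_rows:
  motion:
    - [[-0.007,0.006,0.2,0,0,0,0.2],[-0.007,0.006,0.41,0,0,0,0],[-0.007,0.006,0.41,0,0,0,0],[-0.007,0.006,0.41,0,0,0,-1],[-0.007,0.006,0.41,0,0,0,-1],[-0.007,0.006,0.41,0,0,0,-1],[-0.007,0.006,0.41,0,0,0,-1],[-0.007,0.006,0.41,0,0,0,-1]]
  grip_force: 60

```text
time_s: 5.9
ee_pos: [0.4423, -0.0483, 0.0365]
eef_rot: [-3.136, 0.352, -3.136]
force: [1.0, 0.0, -0.4]
grip_width: 0.0335
grip_force: 0.0
```

```bash
python3 - <<'E'
from h import *
o=get_obs(); print(o["qpos"].round(3),o["ee_pos"],o["eef_rot"],o["grip_width"],o["grip_force"],o["force"])
Q=tool(.35,0,np.pi); Q2=tool(.45,0,np.pi)
plan(((.442,-.0485,.07),Q2),((.42,-.0485,.22),Q2))
E
```

```text
[-0.235  0.218  2.201  0.204  0.387 -1.986] [ 0.44233193 -0.04828573  0.03651154] [-3.13608825  0.35157696 -3.13625499] 0.0335259248040187 0.0 [ 1.02740229  0.02886301 -0.38262316]
[-0.0449, -0.0015, -0.1262, -0.0005, -0.0157, 0.0008] mm 33 deg 5.6
[-0.1689, -0.0043, -0.7198, -0.0005, -0.0157, 0.0008] mm 185 deg 5.6
```

Call:
play_rows:
  motion:
    - [[0,0,0,0,0,0,-1],[0,0,0,0,0,0,-1],[0,0,0,0,0,0,-1],[0,0,0,0,0,0,-1],[-0.02,0,-0.06,0,-0.008,0,-1],[-0.045,0,-0.126,0,-0.0157,0,-1],[-0.08,0,-0.3,0,-0.0157,0,-1],[-0.12,0,-0.5,0,-0.0157,0,-1],[-0.16,0,-0.66,0,-0.0157,0,-1],[-0.16,0,-0.66,0,-0.0157,0,-1]]
  grip_force: 60

```text
time_s: 6.9
ee_pos: [0.4243, -0.0478, 0.209]
eef_rot: [-3.134, 0.456, -3.135]
force: [0.2, 0.7, -3.3]
grip_width: 0.0216
grip_force: 60.0
```

```bash
cat >> h.py <<'E'
def floor_plane(P,u0,v0,u1,v1,z0,z1,c):
    f=c["frame"].astype(int); m=box(P,u0,v0,u1,v1,z0,z1)&(f.max(2)-f.min(2)<30)
    q=P[m]; 
    for i in range(4):
        A=np.c_[q[:,:2],np.ones(len(q))]; k=np.linalg.lstsq(A,q[:,2],rcond=None)[0]; r=q[:,2]-A@k; q=q[abs(r)<max(1.5*r.std(),.001)]
    return k.round(4),len(q),r.std().round(4)
E
python3 - <<'E'
from h import *
o=get_obs(); print(o["qpos"].round(3),o["ee_pos"],o["eef_rot"],o["grip_width"],o["grip_force"],o["force"],o["moment"])
c=camera("top"); P=world(c); np.savez("/tmp/top",**c); save(c,"top3.png")
E
```

```text
[-0.263 -0.206  2.151  0.16   0.761 -1.931] [ 0.42430089 -0.04781466  0.20900465] [-3.13396601  0.45556384 -3.13481952] 0.021623497033079822 59.98069524765015 [ 0.21159158  0.72499411 -3.33560816] [ 0.12782281  0.6694875  -0.01088541]
```

View pics/top3.png

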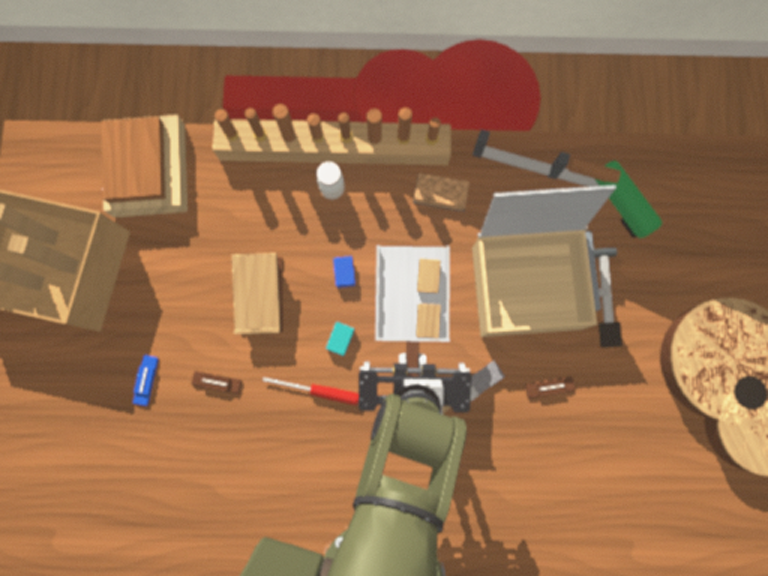

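The tray is lifted level with both offcuts at (428,276) and (428,320), and the bin is open. I'll check the droop and plan the tip.

```bash
python3 - <<'E'
from h import *; from d import D
c=dict(np.load("/tmp/top.npz")); P=world(c)
k=floor_plane(P,382,250,412,338,.1,.3,c); print(k)
p,e=fit(D); q=get_obs()["qpos"]
T=[((.40,-.17,.31),.45,-.1),((.43,-.278,.32),.45,-.2),((.43,-.278,.277),-.4,-.2)]
for t,a,az in T:
    print(ik(np.array(t),tool(a,az,np.pi+az),q,p))
plan(*[(t,tool(a,az,np.pi+az)) for t,a,az in T])
E
```

```text
(array([ 0.0953, -0.0101,  0.1367]), 620, np.float64(0.0011))
(array([-0.611, -0.263,  1.954,  0.246,  1.065, -2.159]), np.float64(0.0))
(array([-0.76 , -0.067,  1.767,  0.267,  1.069, -2.216]), np.float64(0.0))
(array([-0.575,  0.401,  1.31 , -0.147,  1.803, -1.953]), np.float64(0.0))
[-0.0947, -0.4919, -0.4146, 0.0064, 0.0003, 0.0152] mm 163 deg 5.9
[-0.2177, -0.9245, -0.3967, 0.0133, 0.0003, 0.0296] mm 257 deg 11.7
[-0.1426, -0.9235, -0.2419, -0.0001, 0.1351, 0.0334] mm 241 deg 50.1
```

Call:
play_rows:
  motion:
    - [[-0.01,-0.06,-0.08,0.001,0,0.002,-1],[-0.03,-0.15,-0.16,0.002,0,0.005,-1],[-0.05,-0.27,-0.26,0.004,0,0.009,-1],[-0.08,-0.39,-0.36,0.006,0,0.012,-1],[-0.12,-0.52,-0.41,0.007,0,0.016,-1],[-0.15,-0.64,-0.41,0.009,0,0.02,-1],[-0.18,-0.76,-0.4,0.011,0,0.024,-1],[-0.21,-0.88,-0.4,0.013,0,0.028,-1],[-0.218,-0.925,-0.397,0.0133,0,0.0296,-1],[-0.218,-0.925,-0.397,0.0133,0,0.0296,-1]]

```text
time_s: 7.95
ee_pos: [0.4299, -0.2787, 0.3155]
eef_rot: [3.138, 0.444, 2.939]
force: [-0.3, 0.2, -2.6]
grip_width: 0.0218
grip_force: 60.0
```

```bash
python3 - <<'E'
from h import *
o=get_obs(); print(o["qpos"].round(3),o["ee_pos"],o["eef_rot"],o["force"])
c=camera("top"); P=world(c); np.savez("/tmp/top",**c); save(c,"top4.png",2,(230,90,450,290))
print(floor_plane(P,420,200,640,338,.25,.4,c))
plan(((.43,-.278,.29),tool(-.4,-.2,np.pi-.2)),((.43,-.278,.28),tool(-.5,-.2,np.pi-.2)))
E
```

```text
[-0.761 -0.06   1.769  0.266  1.066 -2.216] [ 0.42993027 -0.27872225  0.31547691] [3.13836665 0.44443913 2.93887337] [-0.25543391  0.23055663 -2.55487858]
(array([ 0.0835, -0.029 ,  0.2406]), 1762, np.float64(0.0018))
[0.0439, -0.0009, 0.094, 0.0004, 0.1345, -0.0001] mm 26 deg 48.4
[0.0611, -0.001, 0.1301, 0.0004, 0.1504, -0.0] mm 36 deg 54.1
```

View pics/top4.png

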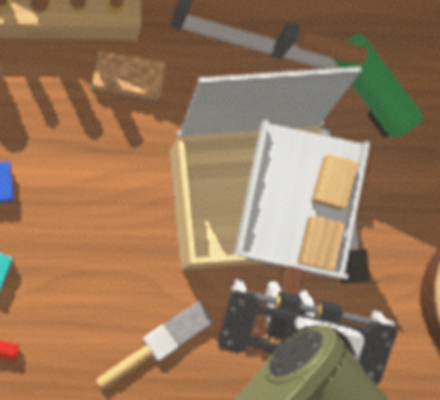

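The tray is above the bin with the offcuts on its right side, at (335,180) and (322,240) in the crop. I'll shift it 20 mm toward +y while tipping.

```bash
python3 - <<'E'
from h import *; from d import D
p,e=fit(D); q=get_obs()["qpos"]
T=[((.43,-.258,.315),.44,-.2),((.43,-.258,.287),-.4,-.2),((.43,-.258,.29),-.5,-.2)]
for t,a,az in T:
    r=ik(np.array(t),tool(a,az,np.pi+az),q,p); print(r)
plan(*[(t,tool(a,az,np.pi+az)) for t,a,az in T])
E
```

```text
(array([-0.721, -0.09 ,  1.796,  0.245,  1.06 , -2.171]), np.float64(0.0))
(array([-0.547,  0.373,  1.325, -0.137,  1.819, -1.926]), np.float64(0.0))
(array([-0.534,  0.429,  1.267, -0.168,  1.918, -1.924]), np.float64(0.0))
[0.0153, 0.0778, -0.0029, 0.0003, 0.0008, -0.0002] mm 20 deg 0.3
[0.0635, 0.0775, 0.0982, 0.0004, 0.1345, -0.0001] mm 35 deg 48.4
[0.0584, 0.0775, 0.0873, 0.0004, 0.1504, -0.0] mm 33 deg 54.1
```

Call:
play_rows:
  motion:
    - [[0.015,0.04,0,0,0,0,-1],[0.015,0.078,0,0,0.015,0,-1],[0.03,0.078,0.03,0,0.038,0,-1],[0.04,0.078,0.05,0,0.06,0,-1],[0.05,0.078,0.07,0,0.08,0,-1],[0.06,0.078,0.09,0,0.1,0,-1],[0.063,0.078,0.098,0,0.12,0,-1],[0.063,0.078,0.098,0,0.1345,0,-1],[0.063,0.078,0.098,0,0.1345,0,-1],[0.063,0.078,0.098,0,0.1345,0,-1]]

```text
time_s: 9.0
ee_pos: [0.4307, -0.2574, 0.289]
eef_rot: [3.141, -0.394, 2.943]
force: [-1.3, 0.3, -1.2]
grip_width: 0.0217
grip_force: 60.0
```

Call:
play_rows:
  motion:
    - [[0,0,0,0,0,0,-1],[0,0,0,0,0,0,-1],[0,0,0,0,0.01,0,-1],[0,0,0,0,0.01,0,-1],[0,0,0,0,0,0,-1]]

```text
time_s: 9.5
ee_pos: [0.4307, -0.2583, 0.288]
eef_rot: [3.14, -0.396, 2.942]
force: [-0.5, -0.6, -1.7]
grip_width: 0.0213
grip_force: 60.0
```

```bash
python3 - <<'E'
from h import *
o=get_obs(); print(o["qpos"].round(3),o["ee_pos"],o["eef_rot"],o["force"])
c=camera("top"); c2=camera("side")
f=np.hstack([cv2.resize(c["frame"][90:290,250:470],None,fx=1.7,fy=1.7),cv2.resize(c2["frame"][90:290,220:440],None,fx=1.7,fy=1.7)])
cv2.imwrite("pics/tip.png",f[...,::-1])
E
```

```text
[-0.548  0.373  1.322 -0.135  1.82  -1.927] [ 0.43072352 -0.25826889  0.2880396 ] [ 3.14026053 -0.39631454  2.94212526] [-0.48683362 -0.61133836 -1.65528512]
```

View pics/tip.png

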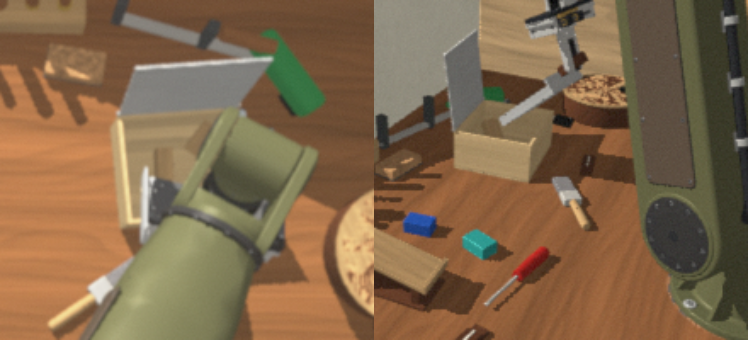

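The force reading now matches the tray alone, so the offcuts slid off. I'll level the tray and check the bin and the pan.

Call:
play_rows:
  motion:
    - [[0,0,-0.08,0,-0.02,0,-1],[0,0,-0.12,0,-0.04,0,-1],[0,0,-0.16,0,-0.06,0,-1],[0,0,-0.16,0,-0.08,0,-1],[0,0,-0.16,0,-0.1,0,-1],[0,0.1,-0.16,0,-0.12,0,-1],[0,0.3,-0.16,0,-0.134,0,-1],[0,0.5,-0.16,0,-0.134,0,-1],[0,0.5,-0.16,0,-0.134,0,-1],[0,0.5,-0.16,0,-0.134,0,-1]]

```text
time_s: 10.6
ee_pos: [0.4704, -0.1378, 0.3264]
eef_rot: [3.141, 0.445, 2.944]
force: [0.9, -0.5, -1.2]
grip_width: 0.0219
grip_force: 60.0
```

```bash
python3 - <<'E'
from h import *; from d import D
o=get_obs(); print(o["qpos"].round(3),o["ee_pos"],o["eef_rot"],o["force"])
c=camera("top"); save(c,"top5.png",1.5); np.savez("/tmp/top",**c); P=world(c)
# stand fit: middle strip robust & edges
m=box(P,225,245,285,340,.03,.13); q=P[m]
from collections import deque
k=np.array([.2,.013,-.0496]); r=q[:,2]-q[:,:2]@k[:2]-k[2]; t=q[abs(r)<.003]
print(cv2.minAreaRect((t[:,:2]*1000).astype(np.float32)), t[:,2].min(),t[:,2].max()); h=q[r>.004]; print(len(h),h.mean(0).round(4),h[:,0].min(),h[:,0].max(), r[r>.004].max())
E
```

```text
[-0.406 -0.142  1.818  0.104  1.031 -1.813] [ 0.47041535 -0.13782961  0.3264444 ] [3.14136605 0.44517773 2.94384219] [ 0.86886714 -0.52864224 -1.23580292]
((559.8080444335938, 258.4546203613281), (156.5964813232422, 90.33257293701172), 3.260423183441162) 0.049032220586892494 0.08396084518264435
147 [0.536  0.2579 0.067 ] 0.4806224771283376 0.6353950471705407 0.014152088778204168
```

View pics/top5.png

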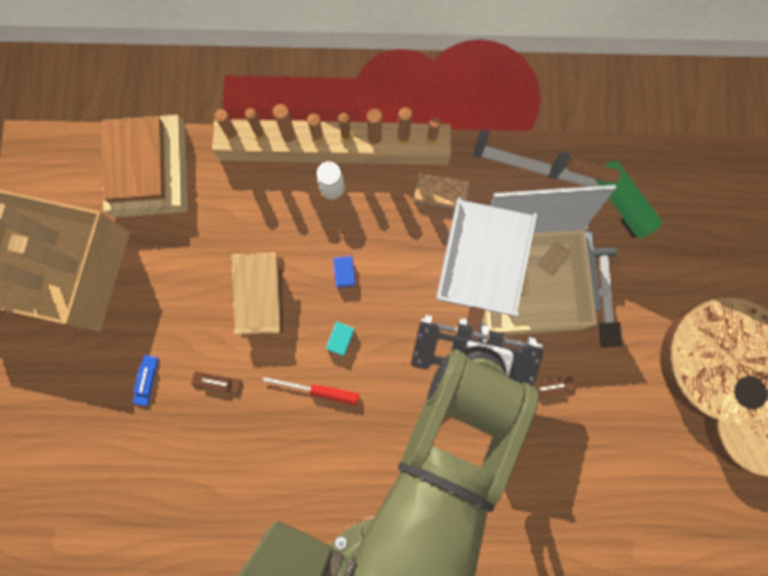

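```bash
python3 - <<'E'
from h import *
c=dict(np.load("/tmp/top.npz")); P=world(c)
m=box(P,225,240,285,342,.02,.13); q=P[m]; yaw=.06; C=np.array([.5598,.2585])
u=(q[:,:2]-C)@np.array([np.cos(yaw),np.sin(yaw)]); v=(q[:,:2]-C)@np.array([-np.sin(yaw),np.cos(yaw)])
for a in np.arange(-.086,.09,.004):
    s=(u>=a)&(u<a+.004)&(abs(v)<.04)
    if s.sum()>3: print(round(a+.002,3),s.sum(),np.median(q[s,2]).round(4),np.percentile(q[s,2],[10,90]).round(4))
E
```

```text
-0.08 6 0.0554 [0.0495 0.0589]
-0.076 40 0.0567 [0.0526 0.0609]
-0.072 33 0.0579 [0.0546 0.0603]
-0.068 32 0.0512 [0.048  0.0538]
-0.064 34 0.0516 [0.0484 0.0554]
-0.06 41 0.052 [0.0483 0.0562]
-0.056 34 0.0537 [0.0507 0.0568]
-0.052 35 0.0543 [0.0514 0.0567]
-0.048 35 0.0549 [0.0516 0.0579]
-0.044 39 0.0551 [0.0524 0.0592]
-0.04 36 0.0569 [0.0547 0.062 ]
-0.036 33 0.0577 [0.0553 0.0607]
-0.032 36 0.0587 [0.0559 0.0614]
-0.028 34 0.0591 [0.0557 0.0628]
-0.024 37 0.0599 [0.0568 0.064 ]
-0.02 34 0.06 [0.0583 0.0627]
-0.016 38 0.0616 [0.0591 0.065 ]
-0.012 33 0.0626 [0.0592 0.0655]
-0.008 35 0.0628 [0.0603 0.067 ]
-0.004 38 0.0634 [0.0611 0.0673]
0.0 36 0.0652 [0.0615 0.0682]
0.004 36 0.0657 [0.0628 0.0693]
0.008 40 0.0661 [0.0628 0.0695]
0.012 34 0.0672 [0.0653 0.0688]
0.016 36 0.0691 [0.0657 0.0729]
0.02 38 0.0683 [0.0668 0.0733]
0.024 34 0.0706 [0.0676 0.0737]
0.028 37 0.0711 [0.0677 0.0738]
0.032 37 0.0711 [0.0688 0.0744]
0.036 38 0.0733 [0.0697 0.0764]
0.04 35 0.0732 [0.071  0.0764]
0.044 36 0.075 [0.0722 0.0784]
0.048 34 0.0752 [0.0725 0.0789]
0.052 40 0.0763 [0.0724 0.0794]
0.056 36 0.0771 [0.0742 0.0802]
0.06 40 0.0782 [0.0751 0.0825]
0.064 37 0.0795 [0.0755 0.0816]
0.068 35 0.0798 [0.0771 0.0821]
0.072 35 0.0803 [0.0766 0.0838]
0.076 35 0.0814 [0.0782 0.085 ]
```

```bash
cat >> h.py <<'E'
def trayframe(P,pos,R,off=(-.1197,0,.0365)):
    Rt=R*tool(.352,0,np.pi).inv()    # tray orientation
    o=np.array(pos)-Rt.apply(off); return Rt,o,(Rt.inv().apply((P-o).reshape(-1,3))).reshape(P.shape)
E
python3 - <<'E'
from h import *
o=get_obs(); c=dict(np.load("/tmp/top.npz")); P=world(c)
Rt,oo,L=trayframe(P,o["ee_pos"],Ro.from_euler("xyz",o["eef_rot"])); print(oo,Rt.as_euler("xyz"))
near=(abs(L[...,0])<.11)&(abs(L[...,1])<.09)
fl=near&(abs(L[...,2]-.004)<.012)&(abs(L[...,0])<.07)&(abs(L[...,1])<.05)
q=L[fl]; A=np.c_[q[:,:2],np.ones(len(q))]; print("floor plane",np.linalg.lstsq(A,q[:,2],rcond=None)[0],len(q))
a=near&(L[...,2]>-.006)&(L[...,2]<.045)
for x in (-.05,0,.05):
    s=a&(abs(L[...,0]-x)<.01); print("y ext",x,L[s][:,1].min().round(4),L[s][:,1].max().round(4))
for y in (-.03,0,.03):
    s=a&(abs(L[...,1]-y)<.01); print("x ext",y,L[s][:,0].min().round(4),L[s][:,0].max().round(4))
s=a&(L[...,2]>.028)&(abs(L[...,1])<.06);print("rear wall x",np.median(L[s][:,0]),np.median(L[s][:,2]),s.sum())
E
```

```text
[ 0.59048084 -0.16319165  0.30094385] [ 0.00027965 -0.09273147 -0.19953135]
floor plane [-0.00151897  0.00120352  0.00480728] 2268
y ext -0.05 -0.0671 0.0632
y ext 0 -0.0665 0.0636
y ext 0.05 -0.0664 0.0638
x ext -0.03 -0.11 0.0861
x ext 0 -0.1099 0.0854
x ext 0.03 -0.0849 0.0854
rear wall x -0.08359780191221547 0.03924728780993511 128
```

```bash
cat > stand.py <<'E'
from h import *
az=.06; T=np.array([.5764,.2595,.070]); Q=tool(.352+.21,az,np.pi+az); Rt=Q*tool(.352,0,np.pi).inv()
G=T+Rt.apply([-.1197,-.001,.0365]); n=Rt.apply([0,0,1])
E
python3 - <<'E'
from stand import *; from d import D
p,e=fit(D); q=get_obs()["qpos"]; print(G,n,Rt.as_euler("xyz"))
via=((.44,0.05,.30),tool(.45,0.0,np.pi)); via2=(G+[0,-.02,.20],tool(.5,.06,np.pi+.06))
T4=[via,via2,(G+.05*n,Q),(G+.002*n,Q)]
for t,R in T4: q,e=ik(np.array(t),R,q,p); print(q,e)
plan(*T4)
E
```

```text
[0.45200523 0.25102554 0.08074548] [-0.20808478 -0.01250009  0.97803091] [-2.77555756e-17 -2.10000000e-01  6.00000000e-02]
[ 0.04  -0.25   1.967 -0.021  0.975 -1.522] 0.0
[ 0.502 -0.066  1.869 -0.266  0.897 -1.009] 0.0
[ 0.574  0.132  2.077 -0.577  0.501 -0.607] 0.0
[ 0.561  0.245  2.085 -0.72   0.399 -0.457] 0.0
[0.2878, 0.7166, -0.0208, -0.0137, -0.0008, -0.0286] mm 193 deg 11.4
[0.408, 1.4358, 0.0074, -0.0188, -0.0087, -0.0368] mm 373 deg 15.2
[0.7188, 1.5033, 0.5289, -0.0199, -0.0186, -0.0362] mm 437 deg 16.3
[0.7646, 1.5136, 0.715, -0.0199, -0.0186, -0.0362] mm 460 deg 16.3
```

Call:
play_rows:
  motion:
    - [[0.06,0.15,0,-0.003,0,-0.006,-1],[0.12,0.3,0,-0.006,0,-0.012,-1],[0.18,0.45,0,-0.009,0,-0.018,-1],[0.24,0.6,0,-0.012,0,-0.024,-1],[0.29,0.72,-0.02,-0.0137,-0.001,-0.0286,-1],[0.31,0.85,-0.01,-0.015,-0.002,-0.03,-1],[0.34,0.98,0,-0.016,-0.004,-0.032,-1],[0.34,0.98,0,-0.016,-0.004,-0.032,-1]]

```text
time_s: 11.45
ee_pos: [0.444, 0.1179, 0.2886]
eef_rot: [3.139, 0.469, -3.117]
force: [0.6, 0.1, -1.5]
grip_width: 0.0213
grip_force: 60.0
```

```bash
python3 - <<'E'
from stand import *
print(get_obs()["ee_pos"])
plan((G+[0,0,.20],tool(.5,.06,np.pi+.06)),(G+.05*n,Q),(G+.01*n,Q))
E
```

```text
[0.44398312 0.11786904 0.28862306]
[-0.0263, 0.5316, 0.0497, -0.0023, -0.005, -0.0049] mm 134 deg 2.7
[0.2839, 0.529, 0.5701, -0.0024, -0.0148, -0.0049] mm 207 deg 5.7
[0.3248, 0.5298, 0.7248, -0.0024, -0.0148, -0.0049] mm 239 deg 5.7
```

Call:
play_rows:
  motion:
    - [[-0.01,0.15,0.02,-0.001,-0.001,-0.002,-1],[-0.02,0.32,0.03,-0.002,-0.003,-0.004,-1],[-0.026,0.47,0.05,-0.0023,-0.005,-0.0049,-1],[0.05,0.53,0.2,-0.0023,-0.008,-0.0049,-1],[0.17,0.53,0.38,-0.0023,-0.012,-0.0049,-1],[0.284,0.529,0.57,-0.0024,-0.0148,-0.0049,-1],[0.284,0.529,0.57,-0.0024,-0.0148,-0.0049,-1],[0.284,0.529,0.57,-0.0024,-0.0148,-0.0049,-1]]

```text
time_s: 12.25
ee_pos: [0.4428, 0.2478, 0.1304]
eef_rot: [-3.139, 0.561, -3.084]
force: [0.2, -0.4, -0.6]
grip_width: 0.0217
grip_force: 60.0
```

```bash
python3 - <<'E'
from stand import *
o=get_obs(); print(o["ee_pos"],o["eef_rot"],o["force"])
c=camera("top"); P=world(c); np.savez("/tmp/top",**c)
Rc=Ro.from_euler("xyz",o["eef_rot"]); R2,oo,L=trayframe(P,o["ee_pos"],Rc); print(oo,R2.as_euler("xyz"))
fl=(abs(L[...,2]-.004)<.012)&(abs(L[...,0])<.07)&(abs(L[...,1])<.05)
q=L[fl]; A=np.c_[q[:,:2],np.ones(len(q))]; print("floor plane",np.linalg.lstsq(A,q[:,2],rcond=None)[0],len(q))
a=(abs(L[...,0])<.11)&(abs(L[...,1])<.09)&(L[...,2]>-.006)&(L[...,2]<.045)
s=a&(abs(L[...,0])<.01); print("y ext",L[s][:,1].min(),L[s][:,1].max()); s=a&(abs(L[...,1])<.03); print("x max",L[s][:,0].max())
plan((G+.008*n,Q),(G+.001*n,Q),(G-.001*n,Q))
E
```

```text
[0.44282237 0.24779421 0.1304063 ] [-3.13929128  0.56113485 -3.08407826] [ 0.21537775 -0.38637916 -0.61649113]
[0.56729586 0.25478701 0.11955313] [-0.00199186 -0.20913564  0.05670326]
floor plane [-0.00320258 -0.00243967  0.0044903 ] 1683
y ext -0.06783244018459911 0.062171293966204924
x max 0.08459706406619395
[0.0703, 0.0083, 0.1624, -0.0003, 0.0003, -0.0005] mm 44 deg 0.2
[0.08, 0.0083, 0.1887, -0.0003, 0.0003, -0.0005] mm 51 deg 0.2
[0.0828, 0.0083, 0.1962, -0.0003, 0.0003, -0.0005] mm 53 deg 0.2
```

Call:
play_rows:
  motion:
    - [[0.03,0.016,0.07,0,0,0,-1],[0.07,0.016,0.162,0,0,0,-1],[0.074,0.016,0.172,0,0,0,-1],[0.077,0.016,0.18,0,0,0,-1],[0.079,0.016,0.186,0,0,0,-1],[0.08,0.016,0.189,0,0,0,-1],[0.08,0.016,0.189,0,0,0,-1]]

```text
time_s: 13.0
ee_pos: [0.4505, 0.2537, 0.0809]
eef_rot: [3.141, 0.564, -3.083]
force: [0.2, 0.3, -1.2]
grip_width: 0.0213
grip_force: 60.0
```

Call:
play_rows:
  motion:
    - [[0.001,0,0.004,0,0,0,-1],[0.002,0,0.008,0,0,0,-1],[0.002,0,0.008,0,0,0,-1]]

```text
time_s: 13.3
ee_pos: [0.451, 0.2538, 0.0787]
eef_rot: [3.141, 0.564, -3.083]
force: [-4.4, -1.3, 6.2]
grip_width: 0.0212
grip_force: 60.0
```

Call:
play_rows:
  motion:
    - [[0,0,0,0,0,0,-0.4],[0,0,0,0,0,0,-0.2],[0,0,0,0,0,0,0],[0,0,0,0,0,0,0],[0,0,-0.15,0,0,0,0.1],[0,0,-0.35,0,0,0,0.1],[0,0,-0.6,0,0,0,0.1],[0,0,-0.6,0,0,0,0.1]]

```text
time_s: 14.1
ee_pos: [0.3699, 0.2496, 0.2091]
eef_rot: [3.137, 0.568, -3.084]
force: [0.6, -0.0, 0.3]
grip_width: 0.0513
grip_force: 0.0
```

```bash
python3 - <<'E'
from stand import *; from d import D
o=get_obs(); print(o["qpos"].round(3),o["ee_pos"],o["eef_rot"],o["force"])
c=camera("top"); P=world(c); np.savez("/tmp/top",**c); save(c,"top6.png",1.5)
L=Rt.inv().apply((P-T).reshape(-1,3)).reshape(P.shape)
fl=(abs(L[...,2]-.004)<.012)&(abs(L[...,0])<.07)&(abs(L[...,1])<.05)
q=L[fl]; A=np.c_[q[:,:2],np.ones(len(q))]; print("floor plane",np.linalg.lstsq(A,q[:,2],rcond=None)[0],len(q))
a=(abs(L[...,0])<.11)&(abs(L[...,1])<.09)&(L[...,2]>-.006)&(L[...,2]<.045)
for x in(-.05,.05): s=a&(abs(L[...,0]-x)<.01); print("y ext",L[s][:,1].min(),L[s][:,1].max()); 
s=a&(abs(L[...,1])<.03); print("x max",L[s][:,0].max())
s=a&(L[...,2]>.028)&(abs(L[...,1])<.06);print("rear wall x",np.median(L[s][:,0]),np.median(L[s][:,2]),s.sum())
for n,b in dict(b1top=(185,365,250,402,.015,.03),b2top=(520,370,582,405,.0145,.03),pad=(595,315,630,350,.05,.075)).items(): print(n,*rect(P,box(P,*b)))
E
```

```text
[ 0.688 -0.136  2.128 -0.488  0.733 -0.644] [0.36994644 0.24958823 0.20914413] [ 3.13701495  0.56790143 -3.08415929] [ 0.60500986 -0.00113881  0.3050274 ]
floor plane [-0.00230154 -0.0012658   0.00281501] 1552
y ext -0.06649964132627603 0.06420219696626961
y ext -0.06686294732317896 0.06480198339864932
x max 0.08333690775008212
rear wall x -0.08554936495328655 0.038096716781017566 112
b1top [384.3 347.8] [76.3 29.5] 80.0 124 0.0183
b2top [ 385.5 -340.5] [29.2 90.5] 10.1 177 0.0184
pad [ 499.2 -452.8] [63.5 44.7] 2.3 277 0.0632
```

View pics/top6.png

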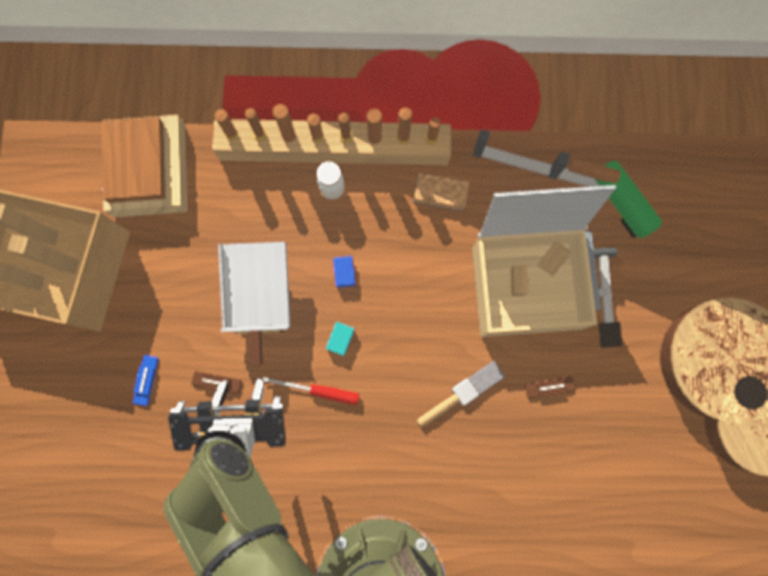

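The tray sits on the stand at (255,286) and is empty. Both offcuts are in the bin at (519,280) and (553,257), and only two bridges are present, at (217,384) and (551,386). Next is the lever.

```bash
python3 - <<'E'
from h import *; from d import D
p,e=fit(D); q=get_obs()["qpos"]
w=[((.42,.05,.3),tool(.3,0,1.6)),((.42,-.36,.25),tool(.4,.0,.6)),((.43,-.455,.16),tool(.6,.09,.09)),((.485,-.455,.057),tool(.6,.09,.09)),((.485,-.455,.14),tool(.6,.09,.09))]
for t,R in w: q,e=ik(np.array(t),R,q,p); print(q,e)
plan(*w)
E
```

```text
[ 0.039 -0.22   1.912 -0.013  1.149  0.013] 0.0
[-0.917  0.145  1.697  0.359  1.076 -0.083] 0.0
[-1.085  0.414  1.636  0.689  0.96   0.028] 0.0
[-1.001  0.622  1.594  0.784  0.789 -0.049] 0.0
[-1.001  0.501  1.558  0.69   0.905  0.092] 0.0
[-0.325, -0.8078, -0.2279, 0.0367, 0.0305, 0.2521] mm 225 deg 92.4
[-0.138, -2.4456, -0.1174, 0.0364, 0.0042, 0.4114] mm 613 deg 148.7
[0.0405, -2.8287, 0.1941, -0.0079, 0.0033, 0.4956] mm 709 deg 178.4
[0.0771, -2.8434, 0.6595, -0.0079, 0.0033, 0.4956] mm 730 deg 178.4
[-0.1016, -2.8422, 0.3797, -0.0079, 0.0033, 0.4956] mm 717 deg 178.4
```

Call:
play_rows:
  motion:
    - [[-0.33,-0.3,-0.23,0.037,0.03,0.252,0.5],[-0.33,-0.81,-0.23,0.037,0.03,0.252,0.5],[-0.33,-0.81,-0.23,0.037,0.03,0.252,0.5],[-0.33,-0.81,-0.23,0.037,0.03,0.252,0.5],[-0.33,-0.81,-0.23,0.037,0.03,0.252,0.5],[-0.33,-0.81,-0.23,0.037,0.03,0.252,0.5],[-0.33,-0.81,-0.23,0.037,0.03,0.252,0.5],[-0.33,-0.81,-0.23,0.037,0.03,0.252,0.5],[-0.33,-0.81,-0.23,0.037,0.03,0.252,0.5],[-0.33,-0.81,-0.23,0.037,0.03,0.252,0.5]]

```text
time_s: 15.15
ee_pos: [0.422, 0.0487, 0.2966]
eef_rot: [2.835, 0.059, 1.691]
force: [0.1, 1.1, -0.2]
grip_width: 0.0707
grip_force: 0.0
```

```bash
python3 - <<'E'
from h import *
o=get_obs(); print(o["qpos"].round(3),o["ee_pos"],o["eef_rot"])
plan(((.42,-.15,.28),tool(.4,.0,1.2)),((.42,-.36,.25),tool(.4,.0,.6)))
E
```

```text
[ 0.049 -0.217  1.919 -0.038  1.129 -0.07 ] [0.4219557  0.04871463 0.29661468] [2.83509825 0.05884689 1.69148028]
[-0.7829, -0.1326, 0.0762, -0.0138, 0.0048, 0.0802] mm 199 deg 29.4
[-1.6083, -0.28, 0.2067, -0.0123, 0.009, 0.1757] mm 411 deg 63.5
```

Call:
play_rows:
  motion:
    - [[-0.2,-0.03,0.02,-0.013,0.005,0.02,0.5],[-0.4,-0.07,0.04,-0.013,0.005,0.04,0.5],[-0.6,-0.1,0.06,-0.013,0.005,0.06,0.5],[-0.8,-0.13,0.08,-0.013,0.005,0.08,0.5],[-1,-0.17,0.13,-0.013,0.006,0.105,0.5],[-1,-0.17,0.13,-0.013,0.006,0.105,0.5]]

```text
time_s: 15.75
ee_pos: [0.4224, -0.2091, 0.2668]
eef_rot: [2.795, -0.198, 1.076]
force: [0.2, 1.1, 0.4]
grip_width: 0.0703
grip_force: 0.0
```

```bash
python3 - <<'E'
from h import *
o=get_obs(); print(o["qpos"].round(3),o["ee_pos"],o["eef_rot"])
plan(((.42,-.36,.25),tool(.5,.05,.5)),((.44,-.455,.16),tool(.6,.09,.09)))
E
```

```text
[-0.667 -0.096  1.903  0.283  1.035 -0.246] [ 0.42236586 -0.20909308  0.26677759] [ 2.79508571 -0.19755993  1.07589164]
[-0.5384, 0.2752, 0.0575, -0.0088, 0.0144, 0.0868] mm 152 deg 31.8
[-0.8998, 0.411, 0.42, -0.0107, 0.0326, 0.1524] mm 269 deg 56.2
```

Call:
play_rows:
  motion:
    - [[-0.2,0.1,0.02,-0.003,0.005,0.024,0.3],[-0.4,0.2,0.04,-0.006,0.01,0.048,0.3],[-0.54,0.275,0.06,-0.009,0.0144,0.072,0.3],[-0.7,0.33,0.2,-0.01,0.022,0.096,0.3],[-0.9,0.41,0.42,-0.0107,0.0326,0.12,0.3],[-0.9,0.41,0.42,-0.0107,0.0326,0.1524,0.3],[-0.9,0.41,0.42,-0.0107,0.0326,0.1524,0.3],[-0.9,0.41,0.42,-0.0107,0.0326,0.1524,0.3],[-0.9,0.41,0.42,-0.0107,0.0326,0.1524,0.3]]

```text
time_s: 16.65
ee_pos: [0.4434, -0.4506, 0.1628]
eef_rot: [3.136, -0.602, 0.106]
force: [0.4, 0.8, -0.2]
grip_width: 0.0612
grip_force: 0.0
```

```bash
python3 - <<'E'
from h import *
o=get_obs(); print(o["qpos"].round(3),o["ee_pos"],o["eef_rot"],o["grip_width"])
R=tool(.6,.09,.09)
plan(((.462,-.454,.1),R),((.484,-.454,.057),R))
E
```

```text
[-1.061  0.417  1.623  0.687  0.957  0.04 ] [ 0.44341713 -0.45059018  0.16280591] [ 3.13553075 -0.60194835  0.10635803] 0.06117419835229227
[-0.0825, 0.0199, 0.2482, -0.0005, -0.0003, 0.0021] mm 66 deg 0.8
[-0.1078, 0.0281, 0.4396, -0.0005, -0.0003, 0.0021] mm 113 deg 0.8
```

Call:
play_rows:
  motion:
    - [[-0.05,0.02,0.14,0,0,0.002,0.3],[-0.083,0.024,0.25,0,0,0.002,0.3],[-0.1,0.028,0.36,0,0,0.002,0.3],[-0.108,0.028,0.44,0,0,0.002,0.3],[-0.108,0.028,0.44,0,0,0.002,0.3],[-0.108,0.028,0.44,0,0,0.002,-0.1],[-0.108,0.028,0.44,0,0,0.002,-0.4],[-0.108,0.028,0.44,0,0,0.002,-0.4],[-0.108,0.028,0.44,0,0,0.002,-0.4],[-0.108,0.028,0.44,0,0,0.002,-0.4]]
  grip_force: 35

```text
time_s: 17.65
ee_pos: [0.4838, -0.4527, 0.0577]
eef_rot: [-3.134, -0.603, 0.088]
force: [-1.2, 12.2, 2.9]
grip_width: 0.0417
grip_force: 35.0
```

```bash
python3 - <<'E'
from h import *
o=get_obs(); print(o["qpos"].round(3),o["ee_pos"],o["grip_width"],o["grip_force"],o["force"])
R=Ro.from_euler("xyz",o["eef_rot"])
b=o["ee_pos"]
plan((b+[-.002,0,.02],R),(b+[-.004,0,.04],R),(b+[-.003,0,.06],R),(b+[-.0,0,.077],R),(b+[-.05,0,.077+.08],R))
E
```

```text
[-1.002  0.616  1.601  0.788  0.795 -0.053] [ 0.48376852 -0.45266097  0.05765246] 0.0416699175602912 34.997126162052155 [-1.23142883 12.20407983  2.94963866]
[0.0388, -0.0012, -0.0704, 0.0, 0.0, 0.0] mm 20 deg 0.0
[0.0776, -0.0025, -0.1408, 0.0, 0.0, 0.0] mm 40 deg 0.0
[0.1262, -0.0026, -0.2045, 0.0, 0.0, 0.0] mm 60 deg 0.0
[0.1746, -0.0019, -0.2537, 0.0, 0.0, 0.0] mm 77 deg 0.0
[0.1919, -0.0223, -0.6301, 0.0, 0.0, 0.0] mm 165 deg 0.0
```

Call:
play_rows:
  motion:
    - [[0.019,-0.008,-0.035,0,0,0,-0.4],[0.039,-0.008,-0.07,0,0,0,-0.4],[0.058,-0.008,-0.105,0,0,0,-0.4],[0.078,-0.008,-0.141,0,0,0,-0.4],[0.102,-0.008,-0.173,0,0,0,-0.4],[0.126,-0.008,-0.2045,0,0,0,-0.4],[0.15,-0.008,-0.23,0,0,0,-0.4],[0.172,-0.008,-0.25,0,0,0,-0.4],[0.172,-0.008,-0.25,0,0,0,-0.4]]

```text
time_s: 18.55
ee_pos: [0.4848, -0.4522, 0.1353]
eef_rot: [-3.139, -0.605, 0.089]
force: [10.4, 2.0, -1.3]
grip_width: 0.0416
grip_force: 35.0
```

```bash
python3 - <<'E'
from h import *
o=get_obs(); print(o["qpos"].round(3),o["ee_pos"],o["grip_width"],o["force"])
c=camera("top"); P=world(c); m=box(P,480,225,590,335,.0,.4); print("bin area z",np.nanpercentile(P[m][:,2],[5,50,95])); print("flap band",np.nanmax(P[120:150,325:400,2]))
E
```

```text
[-1.     0.501  1.571  0.703  0.897  0.078] [ 0.48477605 -0.45224767  0.13527485] 0.04155669665537915 [10.43933348  1.95073239 -1.32616735]
bin area z [0.05093916 0.10971147 0.11633033]
flap band 0.04718455191023452
```

The flap is shut again. Releasing the lever and backing off.

Call:
play_rows:
  motion:
    - [[0,0,0,0,0,0,0.0],[0,0,0,0,0,0,0.3],[0,0,0,0,0,0,0.3],[0,0,-0.15,0,0,0,0.3],[0,0,-0.35,0,0,0,0.3],[0,0,-0.55,0,0,0,0.3],[0,0,-0.55,0,0,0,0.3]]

```text
time_s: 19.3
ee_pos: [0.4043, -0.4621, 0.2525]
eef_rot: [3.136, -0.605, 0.09]
force: [0.4, -0.2, -1.1]
grip_width: 0.0609
grip_force: 0.0
```

```bash
cat >> h.py <<'E'
def bridge(P,c,u0,v0,u1,v1):
    m=box(P,u0,v0,u1,v1,.004,.03); n,l,s,ce=cv2.connectedComponentsWithStats(m.astype(np.uint8)); i=1+s[1:,4].argmax(); f=l==i
    t=f&(P[...,2]>.0145); q=P[t][:,:2]; (cx,s2,a)=cv2.minAreaRect((q*1000).astype(np.float32))
    print("all",rect(P,f)); print("raised",np.round(cx,1),np.round(s2,1),round(a,1),"mean",q.mean(0).round(4))
    w,V=np.linalg.eigh(np.cov(P[f][:,:2].T)); print("axis deg",np.degrees(np.arctan2(*V[:,1][::-1])).round(1))
E
python3 - <<'E'
from h import *
o=get_obs(); print(o["qpos"].round(3),o["ee_pos"],o["grip_width"])
c=camera("top"); P=world(c); np.savez("/tmp/top",**c); save(c,"top7.png",1.5)
print("lever z",P[box(P,598,245,640,345,.02,.25)][:,2].max())
bridge(P,c,505,365,600,410); bridge(P,c,170,360,255,405)
E
```

```text
[-1.134  0.294  1.569  0.631  1.13   0.115] [ 0.40431295 -0.46212749  0.25249493] 0.06093713590052758
lever z 0.15100175252544012
all (array([ 387.2, -342.2]), array([ 32.8, 105.1]), 10.3, 325, np.float64(0.0148))
raised [ 387.2 -350.7] [29.2 79.2] 10.5 mean [ 0.386  -0.3432]
axis deg 100.4
all (array([384.1, 340.8]), array([98.7, 31.7]), 80.2, 311, np.float64(0.0146))
raised [383.4 342.7] [81.7 29.5] 79.9 mean [0.3829 0.3397]
axis deg 80.0
```

View pics/top7.png

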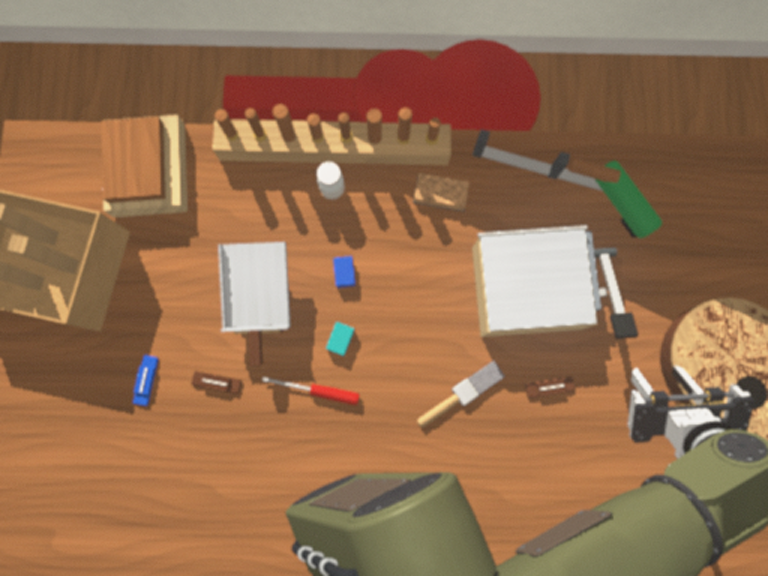

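Bin shut, lever up at (623,325), tray in place. Picking the bridge at (551,386).

```bash
python3 - <<'E'
from h import *; from d import D
p,e=fit(D); q=get_obs()["qpos"]; R=tool(0,0,1.752)
w=[((.386,-.341,.15),R),((.386,-.341,.0225),R)]
for t,Q in w: q,e=ik(np.array(t),Q,q,p); print(q,e)
plan(*w)
E
```

```text
[-0.795  0.3    1.704  0.     1.137 -0.976] 0.0
[-0.795  0.493  1.783 -0.     0.865 -0.976] 0.0
[-0.2535, -0.4864, 0.3071, 0.08, -0.0725, -0.256] mm 157 deg 100.0
[-0.5433, -0.4871, 0.7268, 0.08, -0.0725, -0.256] mm 257 deg 100.0
```

Call:
play_rows:
  motion:
    - [[-0.15,-0.3,0.1,0.08,-0.0725,-0.256,0.3],[-0.2,-0.4,0.2,0.08,-0.0725,-0.256,0.3],[-0.25,-0.486,0.3,0.08,-0.0725,-0.256,0.3],[-0.25,-0.486,0.3,0.08,-0.0725,-0.256,0.3],[-0.25,-0.486,0.3,0.08,-0.0725,-0.256,0.3],[-0.25,-0.486,0.3,0.08,-0.0725,-0.256,0.3],[-0.25,-0.486,0.3,0.08,-0.0725,-0.256,0.3],[-0.25,-0.486,0.3,0.08,-0.0725,-0.256,0.3],[-0.25,-0.486,0.3,0.08,-0.0725,-0.256,0.3],[-0.25,-0.486,0.3,0.08,-0.0725,-0.256,0.3]]

```text
time_s: 20.35
ee_pos: [0.3864, -0.3391, 0.1484]
eef_rot: [3.084, -0.076, 1.536]
force: [0.1, -0.4, 0.8]
grip_width: 0.0615
grip_force: 0.0
```

Call:
play_rows:
  motion:
    - [[0,0,0,0.016,-0.0145,-0.051,0.3],[0,0,0,0.016,-0.0145,-0.051,0.3],[0,0,0,0,0,0,0.3],[0,0,0,0,0,0,0.3]]

```text
time_s: 20.75
ee_pos: [0.3869, -0.3384, 0.1484]
eef_rot: [3.081, -0.079, 1.527]
force: [0.8, 0.6, 1.1]
grip_width: 0.0617
grip_force: 0.0
```

```bash
python3 - <<'E'
from h import *
o=get_obs(); print(o["qpos"].round(3),o["ee_pos"],o["eef_rot"])
c=camera("top"); P=world(c); bridge(P,c,505,365,600,410)
R=tool(0,0,1.752)
plan(((.386,-.341,.15),R),((.386,-.341,.0225),R))
E
```

```text
[-0.838  0.302  1.708  0.108  1.148 -0.837] [ 0.38685767 -0.33838669  0.14838455] [ 3.08132636 -0.07914645  1.52699691]
all (array([ 384.4, -342.6]), array([36.1, 96.9]), 8.1, 312, np.float64(0.0146))
raised [ 384.8 -337.3] [28.8 79. ] 11.2 mean [ 0.3858 -0.3434]
axis deg 100.8
[-0.0076, -0.0002, -0.0076, 0.0114, -0.0119, -0.0378] mm 3 deg 14.8
[-0.0495, -0.0317, 0.4997, 0.0114, -0.0119, -0.0378] mm 126 deg 14.8
```

Call:
play_rows:
  motion:
    - [[-0.008,0,0,0.0114,-0.012,-0.038,0.3],[-0.008,0,0,0.0114,-0.012,-0.038,0.3],[-0.02,-0.01,0.15,0.0114,-0.012,-0.038,0.3],[-0.035,-0.02,0.33,0.0114,-0.012,-0.038,0.3],[-0.045,-0.028,0.44,0.0114,-0.012,-0.038,0.3],[-0.0495,-0.032,0.498,0.0114,-0.012,-0.038,0.3],[-0.0495,-0.032,0.498,0.0114,-0.012,-0.038,0.2],[-0.0495,-0.032,0.498,0.0114,-0.012,-0.038,-0.6],[-0.0495,-0.032,0.498,0.0114,-0.012,-0.038,-0.6],[-0.0495,-0.032,0.498,0.0114,-0.012,-0.038,-0.6]]
  grip_force: 25

```text
time_s: 21.8
ee_pos: [0.386, -0.3425, 0.0249]
eef_rot: [-3.139, 0.008, 1.767]
force: [0.7, 0.0, -0.4]
grip_width: 0.0355
grip_force: 0.2
```

Call:
play_rows:
  motion:
    - [[0,0,0,0,0,0,-0.6],[0,0,0,0,0,0,-0.6],[0,0,0,0,0,0,-0.6]]

```text
time_s: 22.1
ee_pos: [0.386, -0.3425, 0.0248]
eef_rot: [-3.139, 0.007, 1.766]
force: [-0.9, 1.5, 6.4]
grip_width: 0.0295
grip_force: 25.0
```

```bash
python3 - <<'E'
from stand import *; from d import D
p,e=fit(D); o=get_obs(); q=o["qpos"]; Q=tool(.21,.06,np.pi/2+.06); T=T-Rt.apply([.0015,0,0])
B=lambda x,h:T+Rt.apply([x,0,.004+.0248+h])
w=[(o["ee_pos"]+[0,0,.15],tool(0,0,1.766)),((.42,-.05,.25),tool(.1,0,1.7)),(B(-.04,.1),Q),(B(-.04,.002),Q)]
for t,R in w: q,e=ik(np.array(t),R,q,p); print(np.round(t,4),q,e)
plan(*w)
E
```

```text
[ 0.386  -0.3425  0.1748] [-0.797  0.273  1.677 -0.     1.192 -0.992] 0.0
[ 0.42 -0.05  0.25] [-0.218 -0.069  1.875  0.023  1.238 -0.354] 0.0
[0.5091 0.2555 0.1873] [ 0.435  0.278  1.653 -0.09   1.017  0.414] 0.0
[0.5295 0.2567 0.0915] [ 0.421  0.437  1.683 -0.1    0.828  0.421] 0.0
[-0.0043, -0.0017, -0.6, -0.0004, 0.0012, 0.0001] mm 150 deg 0.4
[1.1145, 0.3584, -0.9101, -0.0161, -0.0014, 0.0106] mm 371 deg 7.0
[2.2455, 0.9462, -0.6692, -0.0337, -0.0011, 0.0216] mm 632 deg 14.4
[2.2372, 1.0282, -0.2859, -0.0337, -0.0011, 0.0216] mm 620 deg 14.4
```

Call:
play_rows:
  motion:
    - [[0,0,-0.15,0,0,0,-0.6],[0,0,-0.35,0,0,0,-0.6],[0,0,-0.55,0,0,0,-0.6],[0.15,0.05,-0.7,0,0,0,-0.6],[0.32,0.1,-0.8,-0.004,0,0.003,-0.6],[0.48,0.15,-0.85,-0.008,0,0.005,-0.6],[0.65,0.21,-0.9,-0.012,0,0.007,-0.6],[0.82,0.27,-0.9,-0.014,0,0.009,-0.6],[0.98,0.32,-0.9,-0.016,0,0.01,-0.6],[0.98,0.32,-0.9,-0.016,0,0.01,-0.6]]

```text
time_s: 23.1
ee_pos: [0.4169, -0.0813, 0.2476]
eef_rot: [3.043, 0.003, 1.708]
force: [-0.3, -0.1, -0.7]
grip_width: 0.0296
grip_force: 25.0
```

```bash
cat >> stand.py <<'E'
Qb=tool(.21,az,np.pi/2+az); T=T-Rt.apply([.0015,0,0])
B=lambda x,h,y=0:T+Rt.apply([x,y,.004+.0248+h])
E
python3 - <<'E'
from stand import *
o=get_obs(); print(o["ee_pos"],o["grip_width"],o["force"]); plan((B(-.04,.1),Qb),(B(-.04,.01),Qb))
E
```

```text
[ 0.41694193 -0.08133823  0.24757158] 0.02957787507384174 [-0.34264249 -0.06173719 -0.65186475]
[1.285, 0.5229, 0.2899, -0.0177, -0.0014, 0.0122] mm 354 deg 7.7
[1.2804, 0.5627, 0.6476, -0.0177, -0.0014, 0.0122] mm 385 deg 7.7
```

Call:
play_rows:
  motion:
    - [[0.15,0.07,0,-0.003,0,0.002,-0.6],[0.32,0.15,0,-0.006,0,0.004,-0.6],[0.49,0.22,0,-0.009,0,0.006,-0.6],[0.66,0.3,0.03,-0.012,0,0.008,-0.6],[0.83,0.38,0.06,-0.015,0,0.01,-0.6],[1,0.45,0.1,-0.0177,-0.001,0.012,-0.6],[1,0.52,0.15,-0.0177,-0.001,0.012,-0.6],[1,0.52,0.15,-0.0177,-0.001,0.012,-0.6]]

```text
time_s: 23.9
ee_pos: [0.5163, 0.1809, 0.2198]
eef_rot: [2.936, -0.001, 1.63]
force: [-0.3, 0.3, -0.5]
grip_width: 0.0299
grip_force: 25.0
```

```bash
python3 - <<'E'
from stand import *
o=get_obs(); print(o["ee_pos"],o["grip_width"],o["force"]); plan((B(-.04,.05),Qb),(B(-.04,.01),Qb),(B(-.04,.002),Qb))
E
```

```text
[0.51628756 0.18087374 0.2198208 ] 0.029876454219518116 [-0.32525725  0.27950733 -0.5418394 ]
[0.2993, -0.0368, 0.3252, -0.0007, -0.0001, -0.0002] mm 111 deg 0.2
[0.2992, -0.0361, 0.4852, -0.0007, -0.0001, -0.0002] mm 143 deg 0.2
[0.2992, -0.036, 0.5172, -0.0007, -0.0001, -0.0002] mm 150 deg 0.2
```

Call:
play_rows:
  motion:
    - [[0.15,-0.02,0.05,0,0,0,-0.6],[0.299,-0.037,0.12,0,0,0,-0.6],[0.299,-0.037,0.22,0,0,0,-0.6],[0.299,-0.037,0.33,0,0,0,-0.6],[0.299,-0.037,0.42,0,0,0,-0.6],[0.299,-0.036,0.485,0,0,0,-0.6],[0.299,-0.036,0.505,0,0,0,-0.6],[0.299,-0.036,0.517,0,0,0,-0.6],[0.299,-0.036,0.517,0,0,0,-0.6]]

```text
time_s: 24.8
ee_pos: [0.5297, 0.256, 0.0943]
eef_rot: [2.932, -0.002, 1.628]
force: [0.6, -0.2, -0.5]
grip_width: 0.0297
grip_force: 25.0
```

Call:
play_rows:
  motion:
    - [[0,0,0.006,0,0,0,-0.6],[0,0,0.012,0,0,0,-0.6],[0,0,0.016,0,0,0,-0.6],[0,0,0.016,0,0,0,-0.6]]

```text
time_s: 25.2
ee_pos: [0.5303, 0.2565, 0.0897]
eef_rot: [2.933, -0.002, 1.628]
force: [-0.5, 0.5, -0.5]
grip_width: 0.0303
grip_force: 25.0
```

Call:
play_rows:
  motion:
    - [[0,0,0.005,0,0,0,-0.6],[0,0,0.009,0,0,0,-0.6],[0,0,0.009,0,0,0,-0.6]]

```text
time_s: 25.5
ee_pos: [0.5306, 0.2567, 0.0887]
eef_rot: [2.933, -0.002, 1.628]
force: [-10.1, -1.6, 16.0]
grip_width: 0.0297
grip_force: 25.0
```

Call:
play_rows:
  motion:
    - [[0,0,-0.005,0,0,0,-0.6],[0,0,-0.005,0,0,0,-0.2],[0,0,-0.005,0,0,0,-0.05],[0,0,-0.005,0,0,0,-0.05],[0,0,-0.1,0,0,0,-0.05],[0,0,-0.3,0,0,0,-0.05],[0,0,-0.5,0,0,0,-0.05],[0,0.1,-0.6,0,0,0,0.2],[0,0.1,-0.6,0,0,0,0.3]]

```text
time_s: 26.4
ee_pos: [0.5263, 0.2564, 0.2442]
eef_rot: [2.925, -0.005, 1.628]
force: [0.0, 0.1, -1.5]
grip_width: 0.0571
grip_force: 0.0
```

```bash
python3 - <<'E'
from stand import *; from d import D
o=get_obs(); p,e=fit(D); q=o["qpos"]; print(q.round(3),o["ee_pos"],o["eef_rot"])
c=camera("top"); P=world(c); bridge(P,c,170,360,255,405); np.savez("/tmp/top",**c)
for y in (1.396,):
  R=tool(0,0,y); w=[((.385,.341,.15),R),((.385,.341,.0225),R)]
  for t,Q in w: q,e=ik(np.array(t),Q,q,p); print(q,e)
  plan(*w)
E
```

```text
[ 0.422  0.257  1.543 -0.08   1.139  0.391] [0.52631527 0.2563807  0.24419069] [ 2.9254321  -0.00464172  1.62802141]
all (array([350.7, 431.5]), array([0., 0.]), 0.0, 1, np.float64(0.0055))
raised [0. 0.] [0. 0.] 0.0 mean [nan nan]
axis deg nan
[0.654 0.298 1.706 0.    1.137 0.828] 0.0
[ 0.654  0.492  1.785 -0.     0.864  0.828] 0.0
[0.3703, -0.6043, 0.2432, 0.0335, -0.0044, 0.0367] mm 187 deg 18.0
[0.3688, -0.7115, 0.7418, 0.0335, -0.0044, 0.0367] mm 273 deg 18.0h.py:53: RuntimeWarning: Mean of empty slice.
  print("all",rect(P,f)); print("raised",np.round(cx,1),np.round(s2,1),round(a,1),"mean",q.mean(0).round(4))
  ret = um.true_divide(
h.py:54: RuntimeWarning: Degrees of freedom <= 0 for slice
  w,V=np.linalg.eigh(np.cov(P[f][:,:2].T)); print("axis deg",np.degrees(np.arctan2(*V[:,1][::-1])).round(1))
  c *= np.true_divide(1, fact)
  c *= np.true_divide(1, fact)
```

```bash
python3 - <<'E'
from h import *
c=dict(np.load("/tmp/top.npz")); c2=camera("side")
f=np.hstack([c["frame"][130:384,60:320],c2["frame"][150:384,150:410] if 0 else cv2.resize(c2["frame"][130:384,150:410],None,fx=1,fy=1)])
cv2.imwrite("pics/x.png",cv2.resize(f[...,::-1],None,fx=1.5,fy=1.5))
E
```

```text
(no output)
```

View pics/x.png

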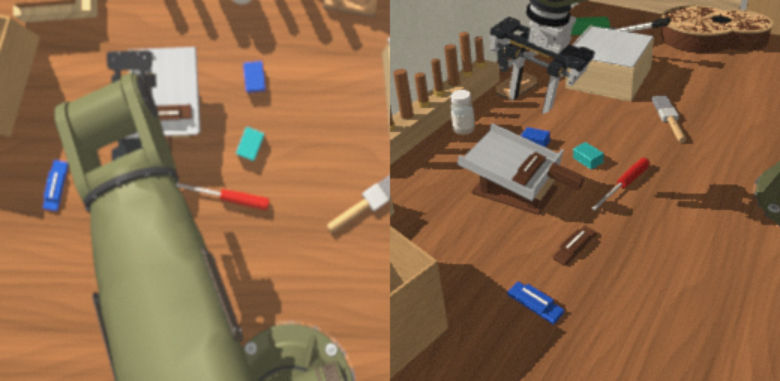

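The first bridge lies flat in the tray. The other is hidden by the arm in the top view but visible in the side view at (575,245), so I'll measure it there.

```bash
python3 - <<'E'
from h import *
c=camera("side"); S=world(c)
m=np.zeros(S.shape[:2],bool); m[275:315,250:300]=1
for z0,z1 in ((.004,.03),(.0135,.03)):
    print(rect(S,m&(S[...,2]>z0)&(S[...,2]<z1)))
s0=dict(np.load("/tmp/side.npz")); S0=world(s0)
print("at start",rect(S0,m&(S0[...,2]>.004)&(S0[...,2]<.03)),rect(S0,m&(S0[...,2]>.0135)&(S0[...,2]<.03)))
E
```

```text
(array([398.8, 340.7]), array([102.5, 113.6]), 35.0, 340, np.float64(0.0148))
(array([385.1, 346.1]), array([57.8, 29.5]), 79.0, 173, np.float64(0.0181))
at start (array([398.2, 354.5]), array([ 87.1, 107.8]), 11.0, 335, np.float64(0.0144)) (array([385.8, 346.1]), array([57.1, 31.3]), 80.2, 173, np.float64(0.018))
```

Call:
play_rows:
  motion:
    - [[0.1,-0.15,0,0.01,-0.001,0.01,0.3],[0.2,-0.32,0.02,0.02,-0.003,0.02,0.3],[0.3,-0.48,0.1,0.03,-0.004,0.03,0.3],[0.37,-0.6,0.23,0.0335,-0.0044,0.0367,0.3],[0.37,-0.604,0.24,0.0335,-0.0044,0.0367,0.3],[0.37,-0.604,0.24,0.0335,-0.0044,0.0367,0.3]]

```text
time_s: 27.15
ee_pos: [0.3832, 0.3402, 0.1483]
eef_rot: [-3.137, 0.004, 1.398]
force: [1.4, -0.1, 1.4]
grip_width: 0.0607
grip_force: 0.0
```

```bash
python3 - <<'E'
from h import *
print(get_obs()["ee_pos"]); R=tool(0,0,1.396); plan(((.3845,.342,.1),R),((.3845,.342,.0225),R))
c=camera("side"); S=world(c); m=np.zeros(S.shape[:2],bool); m[265:325,235:310]=1
print(rect(S,m&(S[...,2]>.0135)&(S[...,2]<.03)))
E
```

```text
[0.38321645 0.34019298 0.14834821]
[0.0088, 0.0046, 0.1933, -0.0007, 0.0007, 0.0003] mm 48 deg 0.4
[0.0101, 0.0059, 0.5033, -0.0007, 0.0007, 0.0003] mm 126 deg 0.4
(array([401. , 362.9]), array([144.2, 225.3]), 27.0, 254, np.float64(0.018))
```

Call:
play_rows:
  motion:
    - [[0.01,0.005,0.15,0,0,0,0.3],[0.01,0.005,0.32,0,0,0,0.3],[0.01,0.006,0.44,0,0,0,0.3],[0.01,0.006,0.498,0,0,0,0.3],[0.01,0.006,0.498,0,0,0,0.2],[0.01,0.006,0.498,0,0,0,-0.6],[0.01,0.006,0.498,0,0,0,-0.6],[0.01,0.006,0.498,0,0,0,-0.6],[0.01,0.006,0.498,0,0,0,-0.6],[0.01,0.006,0.498,0,0,0,-0.6]]
  grip_force: 25

```text
time_s: 28.2
ee_pos: [0.3858, 0.3429, 0.0259]
eef_rot: [-3.14, 0.001, 1.397]
force: [-0.4, -1.9, 7.0]
grip_width: 0.0298
grip_force: 25.0
```

Call:
play_rows:
  motion:
    - [[0,0,0,0,0,0,-0.6],[0,0,-0.15,0,0,0,-0.6],[0,0,-0.35,0,0,0,-0.6],[0,0,-0.55,0,0,0,-0.6],[0,0,-0.7,0,0,0,-0.6],[0,0,-0.7,0,0,0,-0.6]]

```text
time_s: 28.8
ee_pos: [0.3872, 0.344, 0.2055]
eef_rot: [3.138, -0.005, 1.397]
force: [0.4, 0.6, -1.1]
grip_width: 0.0295
grip_force: 25.0
```

```bash
python3 - <<'E'
from stand import *; from d import D
o=get_obs(); p,e=fit(D); q=o["qpos"]; print(q.round(3),o["ee_pos"],o["grip_width"],o["force"])
w=[(B(.03,.1),Qb),(B(.03,.04),Qb),(B(.03,.003),Qb),(B(.03,-.001),Qb)]
for t,R in w: q,e=ik(np.array(t),R,q,p); print(np.round(t,4),q,e)
plan(*w)
E
```

```text
[6.550e-01 2.420e-01 1.640e+00 1.000e-03 1.254e+00 8.290e-01] [0.38717344 0.34399165 0.20547402] 0.02948870020393656 [ 0.37582488  0.62198126 -1.06391606]
[0.5774 0.2596 0.2019] [ 0.392  0.399  1.454 -0.077  1.09   0.36 ] 0.0
[0.5899 0.2603 0.1432] [ 0.385  0.482  1.478 -0.08   0.983  0.363] 0.0
[0.5976 0.2608 0.107 ] [ 0.381  0.539  1.484 -0.083  0.921  0.364] 0.0
[0.5984 0.2608 0.1031] [ 0.38   0.546  1.484 -0.083  0.914  0.364] 0.0
[-0.2008, 0.808, 0.016, -0.0327, 0.0032, -0.0372] mm 208 deg 17.9
[-0.1903, 0.8558, 0.2509, -0.0327, 0.0032, -0.0372] mm 228 deg 17.9
[-0.1838, 0.8854, 0.3958, -0.0327, 0.0032, -0.0372] mm 247 deg 17.9
[-0.1831, 0.8886, 0.4115, -0.0327, 0.0032, -0.0372] mm 249 deg 17.9
```

Call:
play_rows:
  motion:
    - [[-0.05,0.15,-0.05,-0.006,0,-0.007,-0.6],[-0.1,0.32,-0.08,-0.013,0.001,-0.015,-0.6],[-0.15,0.49,-0.06,-0.02,0.002,-0.022,-0.6],[-0.2,0.66,-0.02,-0.027,0.003,-0.03,-0.6],[-0.2,0.8,0.016,-0.0327,0.0032,-0.0372,-0.6],[-0.2,0.81,0.1,-0.0327,0.0032,-0.0372,-0.6],[-0.19,0.856,0.25,-0.0327,0.0032,-0.0372,-0.6],[-0.19,0.856,0.25,-0.0327,0.0032,-0.0372,-0.6],[-0.19,0.856,0.25,-0.0327,0.0032,-0.0372,-0.6]]

```text
time_s: 29.7
ee_pos: [0.5877, 0.2589, 0.1369]
eef_rot: [2.94, 0.006, 1.631]
force: [-0.1, 0.4, -0.6]
grip_width: 0.0294
grip_force: 25.0
```

```bash
python3 - <<'E'
from stand import *
o=get_obs(); print(o["ee_pos"],o["eef_rot"])
plan((B(.03,.003),Qb),(B(.03,-.001),Qb))
E
```

```text
[0.58771736 0.25886083 0.13687661] [2.94027741 0.00569505 1.63060634]
[0.006, 0.0153, 0.1249, -0.0014, 0.0009, 0.0002] mm 31 deg 0.6
[0.006, 0.0154, 0.1409, -0.0014, 0.0009, 0.0002] mm 35 deg 0.6
```

Call:
play_rows:
  motion:
    - [[0.006,0.015,0.06,-0.0014,0.001,0,-0.6],[0.006,0.015,0.1,-0.0014,0.001,0,-0.6],[0.006,0.015,0.12,-0.0014,0.001,0,-0.6],[0.006,0.015,0.13,-0.0014,0.001,0,-0.6],[0.006,0.015,0.134,-0.0014,0.001,0,-0.6],[0.006,0.015,0.134,-0.0014,0.001,0,-0.6]]

```text
time_s: 30.3
ee_pos: [0.5985, 0.2609, 0.1054]
eef_rot: [2.93, -0.001, 1.632]
force: [-0.4, -0.1, 0.0]
grip_width: 0.0299
grip_force: 25.0
```

Call:
play_rows:
  motion:
    - [[0,0,0.004,0,0,0,-0.6],[0,0,0.008,0,0,0,-0.6],[0,0,0.008,0,0,0,-0.6]]

```text
time_s: 30.6
ee_pos: [0.5989, 0.261, 0.1046]
eef_rot: [2.929, -0.001, 1.632]
force: [-7.7, -2.6, 11.8]
grip_width: 0.0296
grip_force: 25.0
```

Contact made. Releasing and backing off.

Call:
play_rows:
  motion:
    - [[0,0,-0.004,0,0,0,-0.6],[0,0,-0.004,0,0,0,-0.2],[0,0,-0.004,0,0,0,0],[0,0,-0.004,0,0,0,0],[0,0,-0.1,0,0,0,0],[0,0,-0.3,0,0,0,0],[0,0,-0.5,0,0,0,0],[-0.1,-0.1,-0.6,0,0,0,0],[-0.3,-0.15,-0.6,0,0,0,0],[-0.5,-0.2,-0.6,0,0,0,0]]

```text
time_s: 31.6
ee_pos: [0.5261, 0.1333, 0.24]
eef_rot: [2.928, -0.001, 1.634]
force: [1.5, -0.7, 0.2]
grip_width: 0.0468
grip_force: 0.0
```

Call:
play_rows:
  motion:
    - [[-0.2,-0.05,0,0,0,0,0],[-0.4,-0.1,0,0,0,0,0],[-0.6,-0.15,0,0,0,0,0],[-0.8,-0.2,0,0,0,0,0],[-0.9,-0.2,0,0,0,0,0],[-0.9,-0.2,0,0,0,0,0]]

```text
time_s: 32.2
ee_pos: [0.4914, -0.0966, 0.2285]
eef_rot: [2.93, -0.001, 1.628]
force: [0.2, -0.3, 0.1]
grip_width: 0.0472
grip_force: 0.0
```

```bash
python3 - <<'E'
from h import *
print(get_obs()["ee_pos"])
c=camera("top"); c2=camera("side"); P=world(c)
f=np.hstack([c["frame"][60:320,40:450],c2["frame"][100:360,150:370]])
cv2.imwrite("pics/fin.png",cv2.resize(f[...,::-1],None,fx=1.25,fy=1.25))
E
```

```text
[ 0.49144259 -0.09660406  0.22850374]
```

View pics/fin.png

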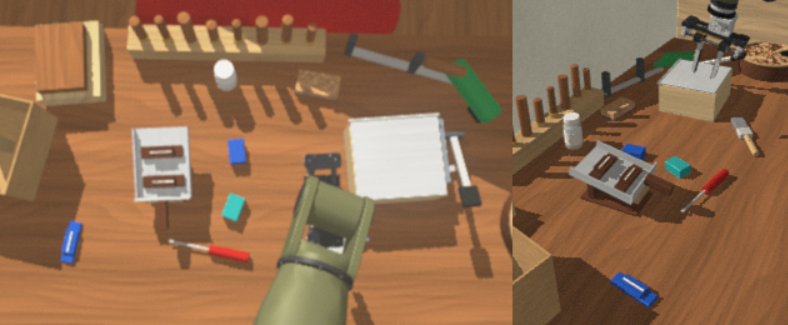

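Both bridges lie flat and apart in the tray at (162,153) and (165,182). The bin is shut, the lever is up, and the bystanders haven't moved.

```bash
python3 -c "
from station import workorder
print(workorder.hand_in())"
```

```text
the job is handed in; nothing more can be done
None
```

The job is done and handed in, with no verdict returned: both offcuts are in the shut bin, the tray is on its stand with the handle low, both bridges lie flat in it, and the glue jar, sanding block, screwdriver and brush were not touched; one doubt is that the last joint once read -2.555 rad, just past its -2.55 limit.

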